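# Lay up the egg board and the fruit board

### The arm

A 6-joint arm with a two-finger parallel gripper is mounted at the origin on a cart in front of the work surface, level with it; the furniture and walls round the work are solid. World frame = base frame: x ahead of the robot, y to its left, z up, the work surface at z = 0. Lengths are in m, angles in rad, forces in N, time in s.
With the tool pointing down it reaches from about 0.425 to 0.95 m from the base axis. Payload 3.5 kg.
Tool frame: the origin (TCP) lies midway between the tips of the shut fingers; the grasp point (between the pads) lies grasp_offset behind it (grasp_offset is the distance from the TCP to the grasp point, in m); z points along the fingers, y is the direction in which the jaws open and shut (so a half turn about z gives the same grasp; the last joint's range is limited). The gripper opens to 85 mm and grips with 20 to 120 N. Pads are 22 mm wide; open, the fingers measure 114 mm over their backs; the gripper's body (76 mm by 85 mm) begins 54 mm behind the grasp point. The pads swing forward as they close: fully open they stand 13 mm farther back than shut.
Start: joints at [-1.406, 0.286, 1.577, -0, 1.279, -0.15], TCP at [0.209, -0.642, 0.231] pointing down, gripper open.
Joint ranges: [-2.77, 2.77], [-0.9, 2.22], [0.21, 2.48], [-1.53, 4.67], [0.24, 2.81], [-2.84, 2.84]. Speed limits (rad/s): [2.79, 2.79, 3.14, 3.14, 3.14, 3.14].

### API

Orientations are given as a unit quaternion [x, y, z, w].
In Python, from plant import * gives the robot as it stands.
- The arm moves only by the tool jog_arm, never from a script. Its argument "targets" is text: rows parted by semicolons, each of 7 numbers parted by spaces: the shift along the world's x, y, z in mm, then the turn, a rotation vector about the world's x, y, z in degrees, then the gripper's target within -1 to 1 (fully open at 1, half-way at 0, shut at -1). A call has 1 to 10 rows; each row shifts and turns the pose as measured when the row begins; what a row does not reach is not made up. A row lasts 1/12 s, in which the tool goes at most 41.7 mm and 7.16 degrees, less where a joint would pass 70% of its speed; a pose out of reach is approached as far as the arm can. A call with a gripper value outside its range is refused whole. The fingers move at their own pace and stop on an object; "force" is the grip in N (left out, the last holds). Time passes only in rows, so rows that do not move let the fingers close. It gives the time, the measured TCP pose, the force and the opening at its end, in the units of the state.
- get_state(): the state, without advancing time (a new reading comes with each control period).
- read_camera(name): name is "scene" or "top" or "wrist"; returns a dict with "pixels" (384x512x3 uint8, blue, green, red), "mtx" (3x3 intrinsics, pixels), "world_from_camera" (4x4, takes a point from camera to world coordinates). Camera axes: x right, y up, looking along -z (the intrinsics and any distortion apply to the point x, -y, -z); pixel columns grow to the right and rows downward; lengths in m; the calibration is good to about 2 mm. A picture is of the moment at which its call begins. There is no depth.
- sign_off(): hands the job in, once; it reports no verdict.
Trained networks look in a picture, given as the dict that the camera call returned (one of the last four; its "shot" number tells which), for a name from the list of things; names that differ only in an ending like _2 or _b are one class to them, and where a whole thing is asked for, a point or a joint stands for the part that bears it (a point fixed in the world has none). Each returns a list of dicts, best first, with "p" (0 to 1); they miss things now and then, are a little off and sometimes report something else, mostly with a low value. They report only what shows in the picture. A call takes as long as a camera call. They do not tell look-alikes from the thing itself.
- spot_in(target, picture): "uv" ([column, row] in pixels, amid what is visible of it).
- silhouettes(target, picture): "mask" (384x512 bool, what is visible of it) and "uv" ([column, row] in pixels, amid what is visible of it).
- mark_of(target, picture): "uv" ([column, row] in pixels: a listed point, or the origin of a listed thing).
The state is a dict: "time": time; "qpos": joint angles; "dq": joint speeds; "joint_efforts": joint torques, N m; "eef_pos": TCP position; "tcp_rot": TCP orientation; "contact_force": force on the tool from outside, world axes, zero at the start; "wrist_torque": the same for the moment, N m; "opening": opening from 0.0 (shut) to 1.0 (fully open).
Only numpy, scipy, OpenCV 4.12 (cv2) and the standard library are available. Lean on these libraries where they do the work, as an engineer would, in place of code of your own. Each camera call takes 0.05 s, during which the arm holds its last target.

### The job

Lay up the two routed wooden breakfast boards from the things on the worktop. The egg board, with two round wells and the short groove, gets the egg cup, the nearer wooden pepper mill and the teaspoon; the fruit board, with one wide well and the long groove, gets the squat honey pot and the peeler. Set each thing fully down, upright or lying flat, in the well or groove cut to its size, let go of everything, knock nothing over, and leave the bottle opener, the tin and the mug where they are.

Things in the scene. Friction and masses are not known exactly. Their poses are not given: they have to be found in the camera images.
- board_egg: egg board: flat rectangular wooden board, fixed to the worktop, 215 mm along its y, 155 mm along its x, 18 mm thick, corners rounded, all routing 6 mm deep (floor 12 mm above the underside). Origin: centre of its underside; z up. Cut into it: a groove along its y for the teaspoon, 142 x 35 mm, centred at (x -41, y 0) mm; a round well 56 mm across for the egg cup, centred at (x +25, y +50) mm; a round well 68 mm across for the pepper mill, centred at (x +25, y -48) mm
- board_fruit: fruit board: flat rectangular wooden board, fixed to the worktop, 215 mm along its y, 155 mm along its x, 18 mm thick, corners rounded, all routing 6 mm deep (floor 12 mm above the underside). Origin: centre of its underside; z up. Cut into it: a groove along its y for the peeler, 182 x 35 mm, centred at (x -41, y 0) mm; one round well 72 mm across for the honey pot, centred at (x +25, y 0) mm
- egg_cup_mid (a point): white glazed egg cup with a blue line round the rim, standing: foot 46 mm across and 29 mm high to the waist, bowl 52 mm across, 58 mm high in all, 0.085 kg; grip the bowl, whose wall is straightest 40 to 58 mm above the foot. The point is its centre, 29 mm above its underside; z up
- pepper_mill_mid (a point): turned wooden pepper mill, standing in the work area (a like one far back at the left by the utensil crock is decoration, leave it): body 58 mm across, up to 122 mm; rounded head (does not turn) 50 mm across from 123 to 159 mm; small metal knob up to 170 mm; 0.18 kg; grip it from above round the head, about 145 mm above its underside. The point is its centre, 85 mm above its underside; z up
- honey_pot_mid (a point): squat round white pot with a tan lid, standing: 62 mm across, 35 mm high, 0.07 kg, lid fixed. The point is its centre, 17.5 mm above its underside; z up
- teaspoon_mid (a point): plain metal teaspoon lying flat, 130 mm along its x, 26 mm wide at the bowl, 11 mm high, 0.03 kg; at half its length it is 20 mm wide, widest about 4 mm above its underside and sloping in above that, so pinch it there with the fingertips low, 2 to 4 mm above the worktop; let go with the tips just clear of the board, it may drop the last 3 mm into the groove; may lie either way round in its groove. The point is its centre, half-way along and 5.5 mm above its underside; z up
- peeler_mid (a point): hand peeler with a dark green handle lying flat, 170 mm along its x, 25 mm wide, 18 mm high, 0.08 kg; may lie either way round in its groove. The point is its centre, half-way along and 8.5 mm above its underside; z up
- opener: bystander, leave alone: bottle opener with a dark blue handle, 174 x 41 x 20 mm, lying at the back right, before the canister. Origin: centre of its underside
- tin: bystander, leave alone: sealed tin with a paper band, 75 mm across, 66 mm high. Origin: centre of its underside
- mug: bystander, leave alone: dotted white mug, 92 x 127 mm with its handle, 93 mm high. Origin: centre of its underside
There are look-alikes about, which are no part of the job. What is shaped like the part that bears egg_cup_mid but green is not meant.

How it is judged:
By the outcome, as a careful person would: the job done as asked, in the order asked, and still so for the second after the job is handed in, with the robot touching nothing.
It also fails if it takes over 139 s, if anything falls off the work surface, if the arm or the gripper's body presses on something with over 40 N, if the wrist force passes 120 N, or if a joint passes its speed limit or range.

## Working session

There is one attempt and no reset: what is moved stays moved. The work goes in short steps, Python scripts to look and compute and a tool call to move; the robot and the scene stay as the last step left them, time stands still between calls to the robot, and variables do not carry over. Pictures are saved under pics/ and viewed, and the job is handed in when it is done.

Besides the shell and the picture viewer there is one more tool, called after "Request:" as a command line: name --argument value ..., lists and objects as JSON in quotes. jog_arm: Moves the arm, as the interface text tells. Its arguments: {"type":"object","properties":{"targets":{"type":"string"},"force":{"type":"number"}},"required":["targets"]}

```bash
ls; mkdir -p pics
cat > h.py <<'E'
from plant import *
import numpy as np, cv2
def shot(cam,name=None,scale=1.5):
    d=read_camera(cam)
    if name: cv2.imwrite('pics/'+name+'.png',cv2.resize(d['pixels'],None,fx=scale,fy=scale))
    return d
def ray(d,uv,z):
    K=d['mtx'];T=d['world_from_camera']
    r=np.linalg.inv(K)@np.array([uv[0],uv[1],1.]); r=T[:3,:3]@np.array([r[0],-r[1],-r[2]])
    o=T[:3,3]; return o+r*(z-o[2])/r[2]
def proj(d,p):
    T=np.linalg.inv(d['world_from_camera']);c=T[:3,:3]@np.array(p)+T[:3,3]
    v=d['mtx']@np.array([c[0],-c[1],-c[2]]);return v[:2]/v[2]
E
python3 - <<'E'
from h import *
s=get_state();print(s)
for c in ['top','scene','wrist']:
    d=shot(c,c+'0'); print(c,d.keys(),d['mtx'].tolist(),d['world_from_camera'].round(3).tolist())
E
```

```text
pics
{'time': 0.0, 'qpos': array([-1.40598768e+00,  2.87187745e-01,  1.57816043e+00, -8.60757971e-06,
        1.27859210e+00, -1.50029795e-01]), 'dq': array([-6.92298391e-04,  9.83161839e-04,  4.97829283e-04, -1.34882843e-03,
        1.94781765e-03,  3.01497314e-05]), 'joint_efforts': array([-1.14469796e-03, -4.05980802e+01, -2.92623156e+01, -1.31072707e-04,
        5.84612731e-03,  3.29217123e-06]), 'eef_pos': array([ 0.20892188, -0.64117219,  0.22994142]), 'tcp_rot': array([ 9.87634285e-01,  1.56770982e-01, -1.27934770e-05, -1.17374603e-03]), 'contact_force': array([0.29887973, 0.38627468, 0.37936264]), 'wrist_torque': array([-0.02198681, -0.00023391, -0.04024819]), 'opening': 0.9988031478575836}
top dict_keys(['pixels', 'mtx', 'world_from_camera', 'shot']) [[425.4355140615326, 0.0, 258.9684354271867], [0.0, 425.4355140615326, 194.99680117399512], [0.0, 0.0, 1.0]] [[-0.028, 0.948, -0.319, 0.059], [-1.0, -0.028, 0.002, 0.044], [-0.007, 0.318, 0.948, 1.47], [0.0, 0.0, 0.0, 1.0]]
scene dict_keys(['pixels', 'mtx', 'world_from_camera', 'shot']) [[471.0929760939627, 0.0, 251.3243390606585], [0.0, 471.0929760939627, 181.91541334677603], [0.0, 0.0, 1.0]] [[0.717, 0.277, -0.639, -0.397], [-0.697, 0.294, -0.654, -0.899], [0.006, 0.915, 0.404, 0.667], [0.0, 0.0, 0.0, 1.0]]
wrist dict_keys(['pixels', 'mtx', 'world_from_camera', 'shot']) [[298.62788500068416, 0.0, 255.36350258030194], [0.0, 298.62788500068416, 190.29423737778876], [0.0, 0.0, 1.0]] [[0.311, 0.898, 0.312, 0.289], [-0.95, 0.295, 0.099, -0.615], [-0.003, -0.327, 0.945, 0.372], [0.0, 0.0, 0.0, 1.0]]
```

View pics/top0.png

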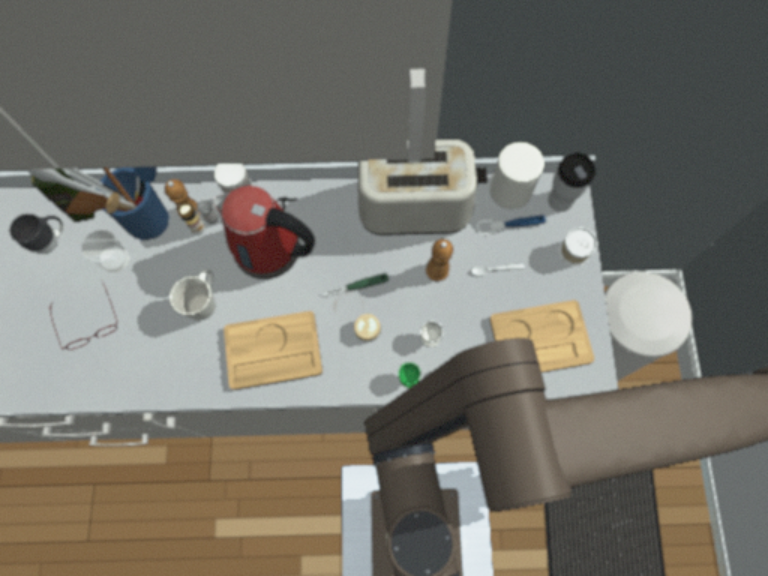

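View pics/scene0.png

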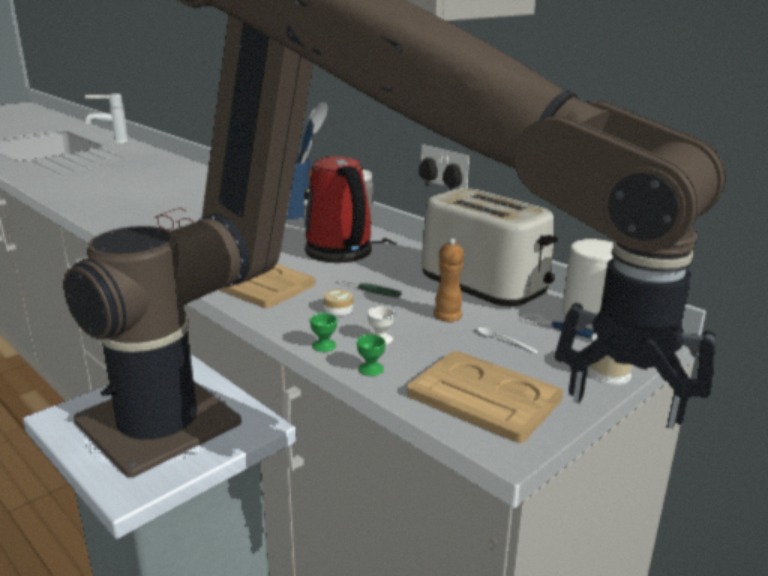

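Run:
```python
from h import *
Z=dict(board_egg=0,board_fruit=0,egg_cup_mid=.029,pepper_mill_mid=.085,honey_pot_mid=.0175,teaspoon_mid=.0055,peeler_mid=.0085,opener=0,tin=0,mug=0)
for c in ['top','scene']:
    d=read_camera(c)
    for n,z in Z.items():
        for r in mark_of(n,d)[:3]:
            print(c,n,round(r['p'],2),np.round(r['uv'],1),ray(d,r['uv'],z).round(4))
```

```text
top board_egg 0.82 [358.5 228. ] [ 0.4185 -0.3087  0.    ]
top board_egg 0.71 [291.6 170.6] [ 0.6444 -0.0831  0.    ]
top board_fruit 0.9 [180.2 232. ] [0.4224 0.3237 0.    ]
top board_fruit 0.22 [137.2 199.5] [0.5484 0.4841 0.    ]
top egg_cup_mid 0.65 [289.9 222.2] [ 0.4392 -0.0646  0.029 ]
top egg_cup_mid 0.46 [272.9 250.5] [ 0.341  -0.0014  0.029 ]
top pepper_mill_mid 0.87 [293.2 170.3] [ 0.6114 -0.0814  0.085 ]
top honey_pot_mid 0.72 [291.3 168.8] [ 0.6445 -0.0808  0.0175]
top honey_pot_mid 0.5 [245.5 213.2] [0.4798 0.0904 0.0175]
top honey_pot_mid 0.2 [339.6 152.2] [ 0.7056 -0.2639  0.0175]
top teaspoon_mid 0.4 [333.3 178.8] [ 0.6052 -0.2339  0.0055]
top peeler_mid 0.79 [235.5 189.1] [0.5748 0.1255 0.0085]
top opener 0.58 [337.4 150.4] [ 0.721  -0.2599  0.    ]
top tin 0.55 [380.7 168. ] [ 0.6447 -0.4144  0.    ]
top tin 0.35 [239.1 190.3] [0.5727 0.1129 0.    ]
top mug 0.91 [134.  198.5] [0.5526 0.4961 0.    ]
scene board_egg 0.87 [320.2 264.6] [ 0.4246 -0.3072  0.    ]
scene board_fruit 0.74 [171.9 186.2] [0.4333 0.3398 0.    ]
scene egg_cup_mid 0.97 [243.4 235.2] [ 0.3505 -0.1049  0.029 ]
scene egg_cup_mid 0.78 [214.9 221.1] [0.3459 0.0072 0.029 ]
scene egg_cup_mid 0.55 [252.9 219.8] [ 0.4288 -0.0609  0.029 ]
scene pepper_mill_mid 0.96 [298.9 185.5] [ 0.6074 -0.0753  0.085 ]
scene honey_pot_mid 0.89 [224.4 203.7] [0.4525 0.089  0.0175]
scene teaspoon_mid 0.5 [322.  264.7] [ 0.4207 -0.3155  0.0055]
scene teaspoon_mid 0.5 [224. 205.] [0.4613 0.1012 0.0055]
scene teaspoon_mid 0.46 [341.2 227.2] [ 0.6115 -0.2353  0.0055]
scene peeler_mid 0.71 [242.6 188.1] [0.5858 0.149  0.0085]
scene opener 0.75 [241.1 190.6] [0.581  0.1513 0.    ]
scene opener 0.51 [371.5 219. ] [ 0.7265 -0.2624  0.    ]
scene opener 0.39 [227.2 201.2] [0.4937 0.1229 0.    ]
scene tin 0.62 [407.7 247.8] [ 0.6571 -0.4189  0.    ]
```

Candidates (full-size pixels, top camera):
- **Egg cup:** the white one at (290,222) is the target. The green one at (273,250) and the second green one, seen in scene at (243,235), are look-alikes.
- **Mill:** the one at (293,170) is meant, not the decoration at (118,130).
- **Peeler:** the green one at (235,189). The blue item at (340,150) is the opener.
- **Honey pot:** (245,213), not the tin at (385,163).
- **Spoon:** (333,179).

Run:
```python
from h import *
import plant
print([n for n in dir(plant) if not n.startswith('__')]); print(getattr(plant,'grasp_offset',None))
d=read_camera('scene');cv2.imwrite('pics/crop1.png',cv2.resize(d['pixels'][150:290,150:380],None,fx=3.4,fy=3.4,interpolation=cv2.INTER_CUBIC))
```

```text
['Unreachable', 'get_state', 'grasp_offset', 'mark_of', 'read_camera', 'sign_off', 'silhouettes', 'spot_in']
0.0187
```

View pics/wrist0.png

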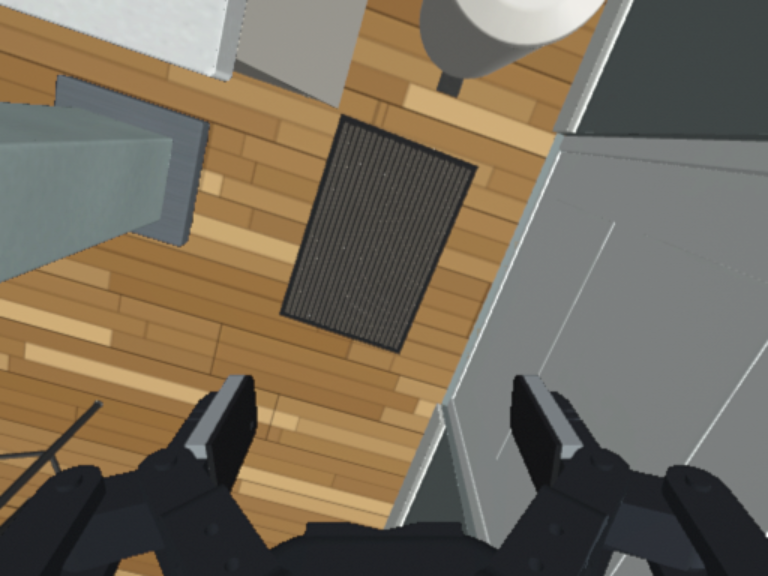

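View pics/crop1.png

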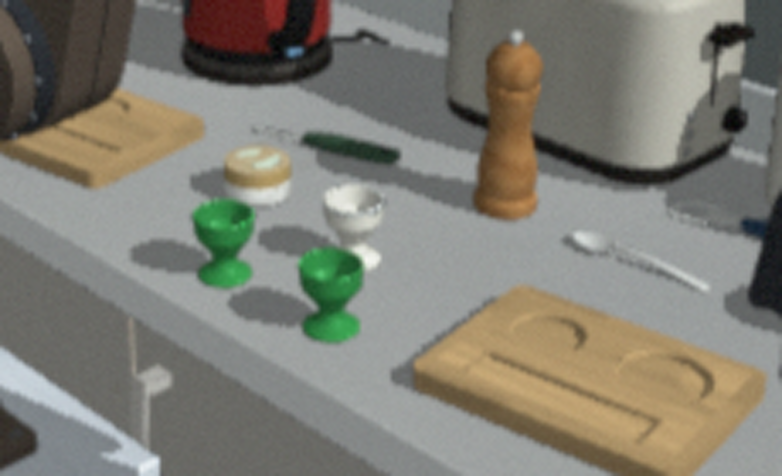

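The crop confirms one white cup between two green ones, one wooden mill, the green-handled peeler and the spoon. Next I raise the arm over the work for a wrist view.

Request:
jog_arm --targets "10 5 35 0 0 7 1;24 44 25 0 0 7 1;24 44 20 0 0 7 1;24 44 20 0 0 7 1;24 44 20 0 0 7 1;24 44 20 0 0 7 1;24 44 20 0 0 7 1;24 44 20 0 0 7 1;24 44 20 0 0 7 1;24 44 10 0 0 7 1"

```text
time: 2.13
eef_pos: [0.3833, -0.3264, 0.4016]
tcp_rot: [0.71, 0.704, -0.004, -0.001]
contact_force: [0.8, -1.5, 0.3]
opening: 0.996
```

Run:
```python
from h import *
d=shot('wrist','w1');s=get_state();print(s['time'],s['eef_pos'],s['tcp_rot'],s['qpos'])
shot('top','t1')
```

```text
2.1833 [ 0.38661604 -0.32082592  0.40389301] [ 7.05890182e-01  7.08320716e-01 -8.82368927e-04 -1.88573453e-04] [-0.89397131 -0.18186085  1.75650342 -0.00179554  1.5671307  -0.89740186]
```

View pics/w1.png

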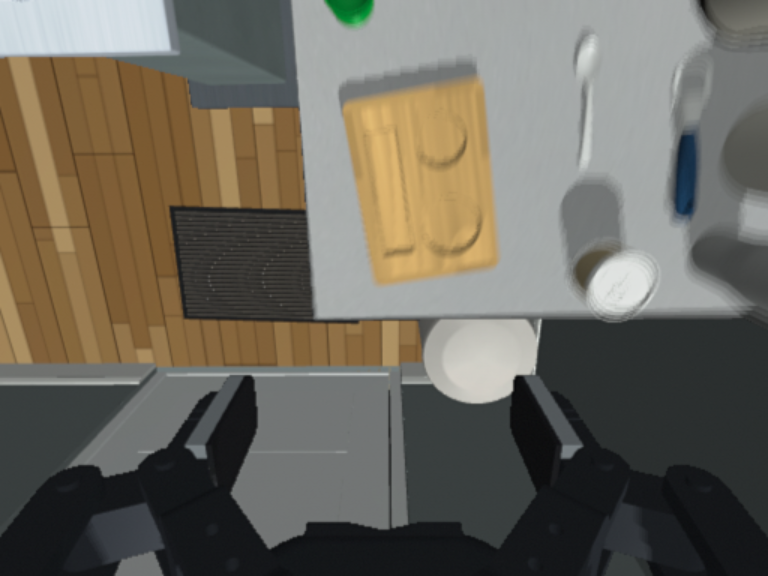

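View pics/t1.png

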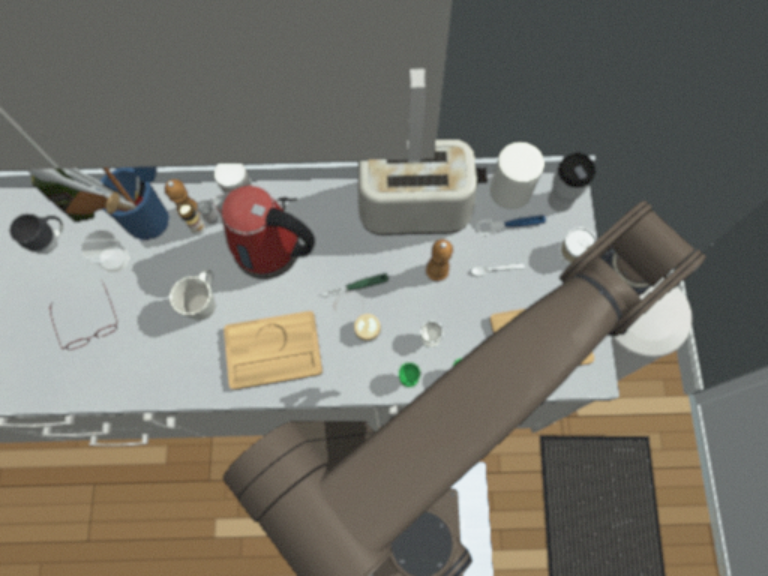

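The wrist view shows the egg board near (420,180)/1.5, the spoon near (585,100)/1.5 and a green cup at top (350,5). I'll take a still picture and fit the board and spoon poses from the masks.

```bash
cat >> h.py <<'E'
from scipy.optimize import minimize
def boardfit(name,d,x0):
    rs=silhouettes(name,d)
    best=None
    for r in rs[:2]:
        m=r['mask']
        if m.sum()<300: continue
        S=4
        M=cv2.resize(m.astype(np.float32),None,fx=S,fy=S)>.5
        def pts(x):
            out=[];R=.012
            for z in (0,.018):
                for sx in(-1,1):
                    for sy in(-1,1):
                        for a in np.linspace(0,2*np.pi,12):
                            u=sx*(.0775-R)+R*np.cos(a);v=sy*(.1075-R)+R*np.sin(a)
                            c,s=np.cos(x[2]),np.sin(x[2])
                            out.append(proj(d,[x[0]+c*u-s*v,x[1]+s*u+c*v,z]))
            return np.array(out)
        def f(x):
            h=cv2.convexHull(((pts(x)+.5)*S-.5).astype(np.float32))
            im=np.zeros(M.shape,np.uint8);cv2.fillConvexPoly(im,np.round(h*16).astype(np.int32),1,shift=4)
            im=im>0;return 1-(im&M).sum()/(im|M).sum()
        o=minimize(f,x0,method='Nelder-Mead',options=dict(initial_simplex=np.array(x0)+np.array([[0,0,0],[.02,0,0],[0,.02,0],[0,0,.15]]),xatol=1e-4,fatol=1e-4))
        if best is None or o.fun<best.fun: best=o
    return best.x,1-best.fun
def maskpca(name,d,z,near=None):
    for r in silhouettes(name,d):
        vv,uu=np.nonzero(r['mask'])
        P=np.array([ray(d,(u,v),z)[:2] for u,v in zip(uu,vv)])
        c=P.mean(0)
        if near is not None and np.hypot(*(c-near))>.07: continue
        w,V=np.linalg.eigh(np.cov(P.T));a=V[:,1];t=(P-c)@a;q=(P-c)@V[:,0]
        mid=c+a*(t.max()+t.min())/2
        return dict(p=r['p'],mid=mid.round(4),ang=np.degrees(np.arctan2(a[1],a[0])).round(1),L=np.ptp(t).round(3),W=np.ptp(q).round(3),n=len(P),ctr=(c+V[:,0]*(q.max()+q.min())/2).round(4))
E
python3 - <<'E'
from h import *
d=shot('wrist','w2')
print(boardfit('board_egg',d,[.42,-.31,.1]))
print(mark_of('board_egg',d)[:1],[ray(d,r['uv'],0) for r in mark_of('board_egg',d)[:1]])
print(maskpca('teaspoon_mid',d,.004,(.605,-.234)))
print([(r['p'],ray(d,r['uv'],.0055)) for r in mark_of('teaspoon_mid',d)])
t=read_camera('top')
print(boardfit('board_fruit',t,[.42,.325,.1]))
print(boardfit('board_egg',t,[.42,-.31,.1]))
print(maskpca('peeler_mid',t,.009,(.575,.125)))
print(maskpca('teaspoon_mid',t,.004,(.605,-.234)))
E
```

```text
(array([ 0.42654751, -0.31074209,  0.15028476]), np.float64(0.9910020175600378))
[{'uv': [451.0, 99.2], 'p': 0.33}] [array([ 0.72409771, -0.26078105,  0.        ])]
{'p': 0.71, 'mid': array([ 0.608 , -0.2231]), 'ang': np.float64(95.4), 'L': np.float64(0.128), 'W': np.float64(0.025), 'n': 623, 'ctr': array([ 0.6066, -0.2081])}
[(0.94, array([ 0.60329667, -0.22159492,  0.0055    ]))]
(array([0.41903347, 0.31823488, 0.14878692]), np.float64(0.9791273478925137))Traceback (most recent call last):
  File "<stdin>", line 9, in <module>
  File "h.py", line 39, in boardfit
    return best.x,1-best.fun
           ^^^^^^
AttributeError: 'NoneType' object has no attribute 'x'
```

Run:
```python
from h import *
d=read_camera('wrist');im=cv2.resize(d['pixels'],None,fx=1.5,fy=1.5)
def P(p): return tuple(int(v*1.5) for v in proj(d,p))
b=[.4265,-.3107,.150]
def B(u,v,z=.018):
    c,s=np.cos(b[2]),np.sin(b[2]);return [b[0]+c*u-s*v,b[1]+s*u+c*v,z]
for cx,cy,r in((.025,.05,.028),(.025,-.048,.034)):
    for a in np.linspace(0,6.28,60): cv2.circle(im,P(B(cx+r*np.cos(a),cy+r*np.sin(a))),1,(255,0,0),-1)
g=[P(B(-.041+i*.0175,j*.071)) for i,j in((-1,-1),(1,-1),(1,1),(-1,1))]
cv2.polylines(im,[np.array(g)],True,(0,0,255),1)
m=np.array([.607,-.222]);a=np.radians(95.4);e=np.array([np.cos(a),np.sin(a)])
cv2.line(im,P([*(m-e*.065),.004]),P([*(m+e*.065),.004]),(0,0,255),1);cv2.circle(im,P([*m,.004]),3,(0,0,255),1)
cv2.imwrite('pics/ov.png',im[:330,280:760].repeat(1,0))
```

```text
(no output)
```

View pics/ov.png

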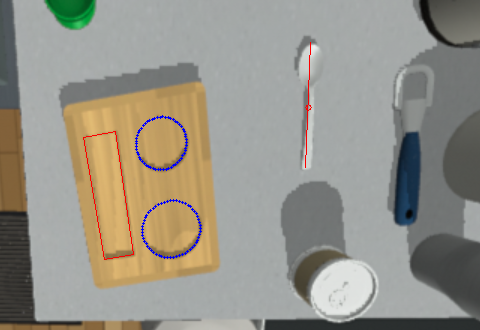

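The overlay matches both wells, the groove and the spoon. I'll do the spoon first, because its groove is hard to reach once the mill stands beside it. Now I descend over it with the jaws half open.

Request:
jog_arm --targets "22 10 -28 0 0 1 0;22 10 -28 0 0 1 0;22 10 -28 0 0 1 0;22 10 -28 0 0 1 0;22 10 -28 0 0 1 0;22 10 -28 0 0 0 0;22 10 -28 0 0 0 0;22 10 -28 0 0 0 0;22 10 -28 0 0 0 0;0 0 0 0 0 0 0"

```text
time: 3.57
eef_pos: [0.5844, -0.2406, 0.1373]
tcp_rot: [0.685, 0.728, -0.006, 0.001]
contact_force: [-0.4, 1.2, -1.6]
opening: 0.499
```

```bash
cat >> h.py <<'E'
def st():
    s=get_state();x,y,z,w=s['tcp_rot']
    from scipy.spatial.transform import Rotation as R
    m=R.from_quat(s['tcp_rot']).as_matrix()
    print('t',round(s['time'],2),'pos',(s['eef_pos']*1000).round(1),'yaw',np.degrees(np.arctan2(m[1,0],m[0,0])).round(2),'z',m[:,2].round(4),'F',s['contact_force'].round(2),'op',round(s['opening'],3));return s
E
python3 - <<'E'
from h import *
st();d=shot('wrist','w3')
print(maskpca('teaspoon_mid',d,.004,(.605,-.224)))
print([(r['p'],ray(d,r['uv'],.0055)) for r in mark_of('teaspoon_mid',d)])
st()
E
```

```text
t 3.57 pos [ 584.4 -240.6  137.3] yaw 93.47 z [-0.0059 -0.0096 -0.9999] F [-0.38  1.24 -1.6 ] op 0.499
{'p': 0.8, 'mid': array([ 0.6074, -0.2232]), 'ang': np.float64(95.8), 'L': np.float64(0.127), 'W': np.float64(0.026), 'n': 1844, 'ctr': array([ 0.6059, -0.2061])}
[(0.58, array([ 0.6075006 , -0.22380136,  0.0055    ]))]
t 3.72 pos [ 585.4 -244.5  145.9] yaw 93.37 z [ 0.0035 -0.0172 -0.9998] F [-0.36  0.21 -0.03] op 0.503
```

View pics/w3.png

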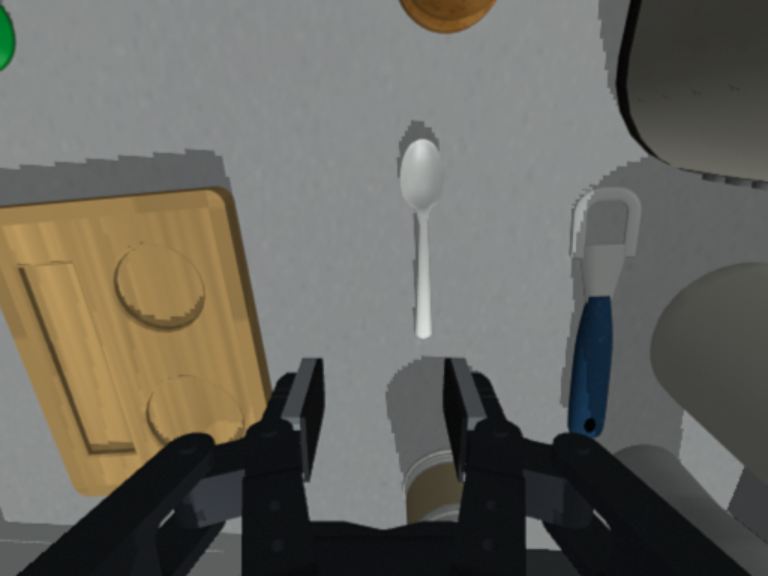

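Spoon mid is at (607,-223) mm with angle about 95.5°. I'm lining up and lowering.

Request:
jog_arm --targets "11 11 -25 0.5 0 1 0;11 10 -25 0.5 0 1 0;0 0 -25 0 0 0 0;0 0 -15 0 0 0 0;0 0 0 0 0 0 0;0 0 0 0 0 0 0"

```text
time: 4.22
eef_pos: [0.6135, -0.2349, 0.0744]
tcp_rot: [0.676, 0.737, 0.005, 0.018]
contact_force: [0.3, -0.7, -0.3]
opening: 0.5
```

Run:
```python
from h import *
st();d=shot('wrist','w4')
print(maskpca('teaspoon_mid',d,.004,(.605,-.224)))
st()
```

```text
t 4.22 pos [ 613.5 -234.9   74.4] yaw 94.94 z [ 0.0323 -0.0173 -0.9993] F [ 0.31 -0.74 -0.29] op 0.5
{'p': 0.9, 'mid': array([ 0.6075, -0.2233]), 'ang': np.float64(95.9), 'L': np.float64(0.129), 'W': np.float64(0.026), 'n': 2865, 'ctr': array([ 0.6058, -0.204 ])}
t 4.32 pos [ 614.  -235.    75.1] yaw 94.94 z [ 0.0335 -0.0179 -0.9993] F [-0.24 -0.45  0.61] op 0.498
```

View pics/w4.png

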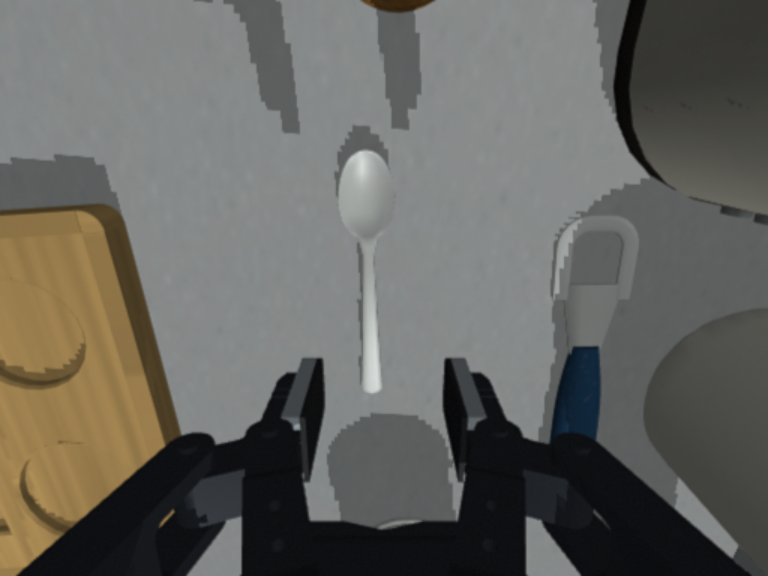

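Request:
jog_arm --targets "-3 6 -10 0.5 1 0 0;-3 6 -10 0.5 1 0 0;0 0 0 0 0 0 0;0 0 -10 0 0 0 0;0 0 -10 0 0 0 0;0 0 0 0 0 0 0;0 0 0 0 0 0 0"

```text
time: 4.9
eef_pos: [0.6096, -0.2239, 0.0375]
tcp_rot: [0.676, 0.737, -0.0, 0.002]
contact_force: [0.0, -0.5, 0.5]
opening: 0.501
```

Run:
```python
from h import *
st()
```

```text
t 4.9 pos [ 609.6 -223.9   37.5] yaw 94.91 z [ 0.0032 -0.0034 -1.    ] F [ 0.01 -0.53  0.51] op 0.501
```

Request:
jog_arm --targets "-1.5 0 -10 0 0 0.5 0;-1 0 -10 0 0 0.5 0;0 0 -8 0 0 0 0;0 0 -3 0 0 0 0;0 0 0 0 0 0 0;0 0 0 0 0 0 0" --force 30

```text
time: 5.4
eef_pos: [0.6057, -0.2234, 0.0013]
tcp_rot: [0.669, 0.743, -0.001, 0.001]
contact_force: [-0.1, -0.9, -0.6]
opening: 0.498
```

Run:
```python
from h import *
shot('wrist','w5');st()
```

```text
t 5.45 pos [ 605.7 -223.4    1.4] yaw 96.02 z [ 6.e-04 -2.e-03 -1.e+00] F [-0.56  0.64  0.2 ] op 0.5
```

View pics/w5.png

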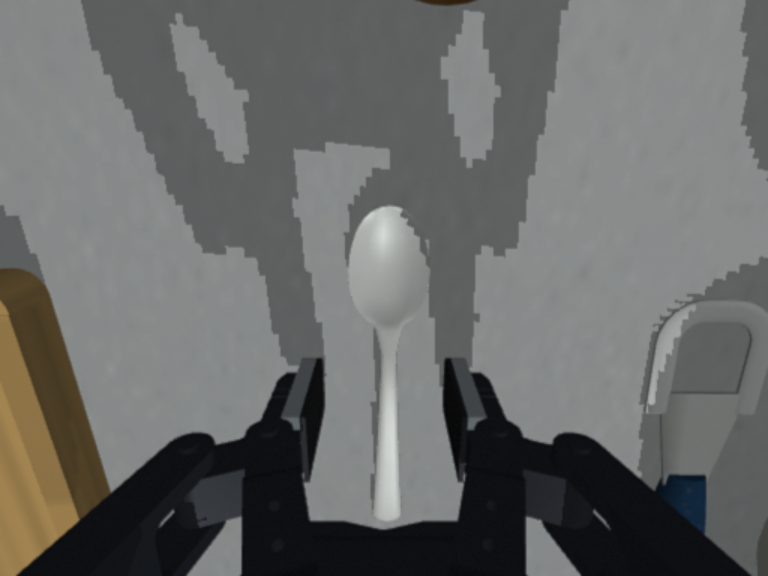

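The fingers straddle the spoon, so I close.

Request:
jog_arm --targets "0 0 0 0 0 0 -0.3;0 0 0 0 0 0 -0.6;0 0 0 0 0 0 -1;0 0 0 0 0 0 -1;0 0 0 0 0 0 -1;0 0 0 0 0 0 -1" --force 30

```text
time: 5.95
eef_pos: [0.6072, -0.2242, 0.0036]
tcp_rot: [0.669, 0.743, -0.0, 0.003]
contact_force: [-0.5, 0.7, -0.6]
opening: 0.218
```

Run:
```python
from h import *
shot('wrist','w6');st()
```

```text
t 6.0 pos [ 607.2 -224.1    3.6] yaw 96.02 z [ 0.0041 -0.0039 -1.    ] F [ 0.03 -0.25 -0.12] op 0.217
```

View pics/w6.png

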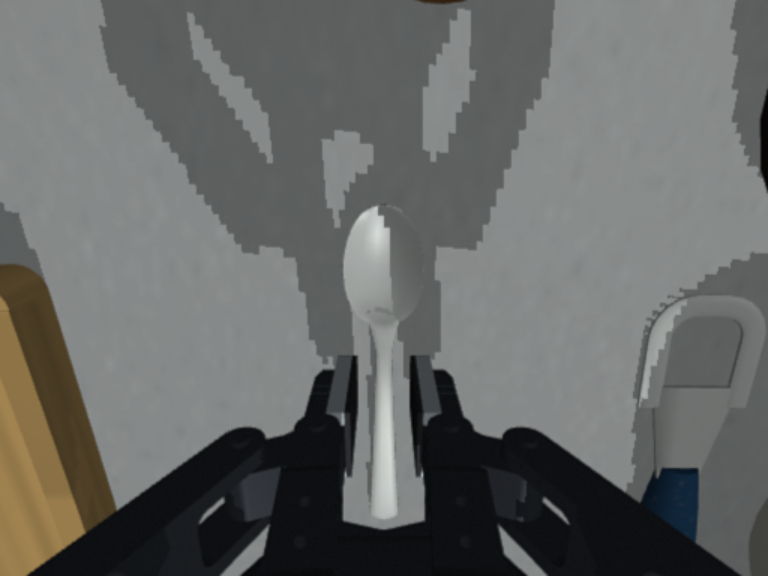

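The opening stopped at 0.218 (18.5 mm), but the TCP crept up to 3.6 mm, which is above the widest part. I'll reopen slightly and grip lower.

Request:
jog_arm --targets "0 0 0 0 0 0 -0.3;0 0 0 0 0 0 -0.3;0 0 -2 0 0 0 -0.3;0 0 -1 0 0 0 -0.3;0 0 0 0 0 0 -0.3"

```text
time: 6.42
eef_pos: [0.6075, -0.2243, 0.0007]
tcp_rot: [0.669, 0.743, 0.0, 0.003]
contact_force: [0.6, 1.2, -0.4]
opening: 0.352
```

Request:
jog_arm --targets "0 0 0 0 0 0 -1" --force 25

```text
time: 6.5
eef_pos: [0.6074, -0.2243, 0.0007]
tcp_rot: [0.669, 0.743, -0.0, 0.003]
contact_force: [-0.1, 0.5, 8.8]
opening: 0.223
```

Request:
jog_arm --targets "0 0 0 0 0 0 -1"

```text
time: 6.58
eef_pos: [0.6074, -0.2243, 0.0008]
tcp_rot: [0.669, 0.743, -0.0, 0.003]
contact_force: [-0.9, 0.2, 2.2]
opening: 0.222
```

Request:
jog_arm --targets "0 0 0 0 0 0 -1"

```text
time: 6.67
eef_pos: [0.6074, -0.2242, 0.0008]
tcp_rot: [0.669, 0.743, -0.0, 0.003]
contact_force: [0.2, -0.1, 0.3]
opening: 0.22
```

Request:
jog_arm --targets "0 0 4 0 0 0 -1;0 0 8 0 0 0 -1;0 0 12 0 0 0 -1;0 0 12 0 0 0 -1;0 0 0 0 0 0 -1;0 0 0 0 0 0 -1"

```text
time: 7.17
eef_pos: [0.6075, -0.2243, 0.0411]
tcp_rot: [0.669, 0.743, 0.0, 0.003]
contact_force: [0.0, 0.1, 0.0]
opening: 0.223
```

Run:
```python
from h import *
shot('wrist','w7');shot('scene','s7');st()
```

```text
t 7.27 pos [ 607.7 -224.4   40.9] yaw 96.02 z [ 0.0055 -0.0047 -1.    ] F [ 0.92  0.13 -0.93] op 0.224
```

View pics/w7.png

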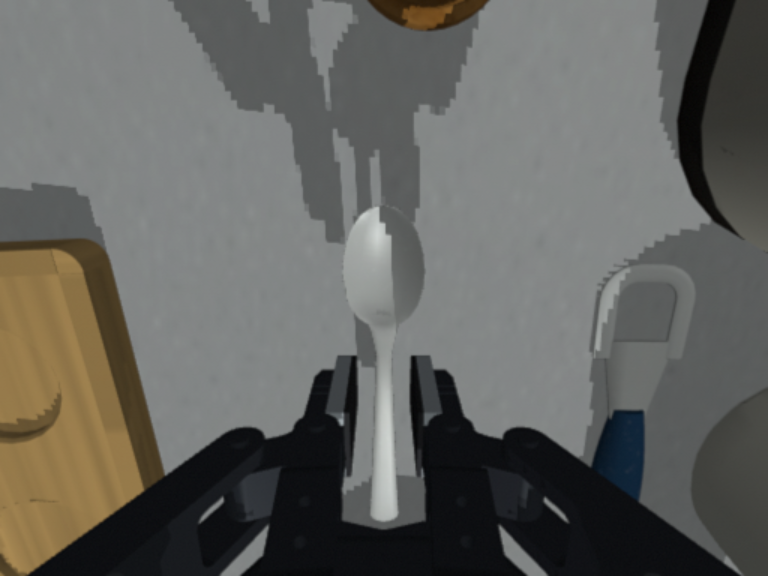

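View pics/s7.png

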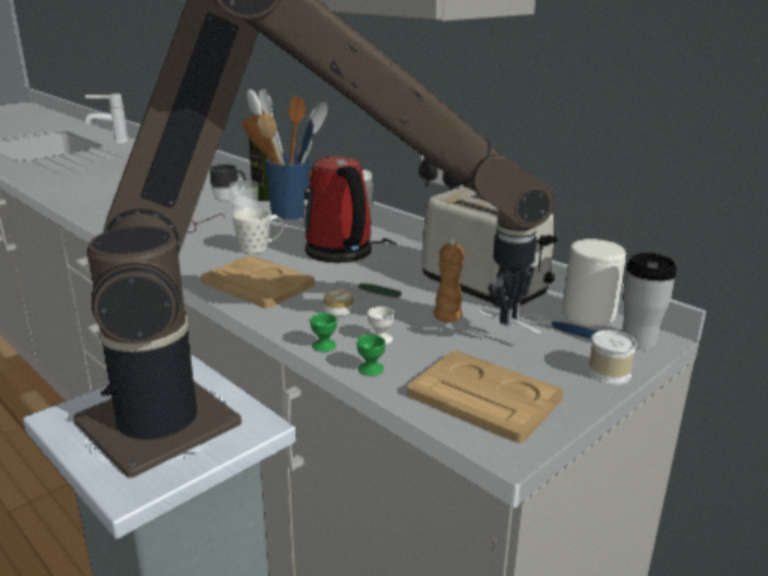

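The spoon is held: its picture position stayed put while the background moved. Next I carry it to the groove centre, TCP (386,-318).

Request:
jog_arm --targets "0 0 20 0 0 0 -1;-12 -5 20 0 0 0 -1;-24 -10 10 0 0 0.5 -1;-24 -10 0 0 0 0.5 -1;-24 -10 0 0 0 0.5 -1;-24 -10 0 0 0 0.5 -1;-24 -10 0 0 0 0.5 -1;-24 -10 0 0 0 0 -1;-12 -5 0 0 0 0 -1;0 0 0 0 0 0 -1"

```text
time: 8.1
eef_pos: [0.4308, -0.2937, 0.0886]
tcp_rot: [0.65, 0.76, -0.0, 0.001]
contact_force: [0.1, 0.1, -0.6]
opening: 0.221
```

Run:
```python
from h import *
st()
```

```text
t 8.1 pos [ 430.8 -293.7   88.6] yaw 98.88 z [ 5.0e-04 -1.4e-03 -1.0e+00] F [ 0.05  0.11 -0.62] op 0.221
```

Request:
jog_arm --targets "-15 -8 -10 0 0 0 -1;-15 -8 -10 0 0 0 -1;-10 -6 -10 0 0 0 -1;-4 -2 -5 0 0 0 -1;0 0 0 0 0 0 -1;0 0 0 0 0 0 -1"

```text
time: 8.6
eef_pos: [0.3868, -0.318, 0.0517]
tcp_rot: [0.651, 0.759, 0.001, 0.001]
contact_force: [-0.4, -0.2, -0.4]
opening: 0.226
```

Run:
```python
from h import *
shot('wrist','w8');st()
```

```text
t 8.65 pos [ 386.9 -317.9   51.7] yaw 98.81 z [ 2.9e-03 -8.0e-04 -1.0e+00] F [-0.2   0.48 -0.4 ] op 0.227
```

View pics/w8.png

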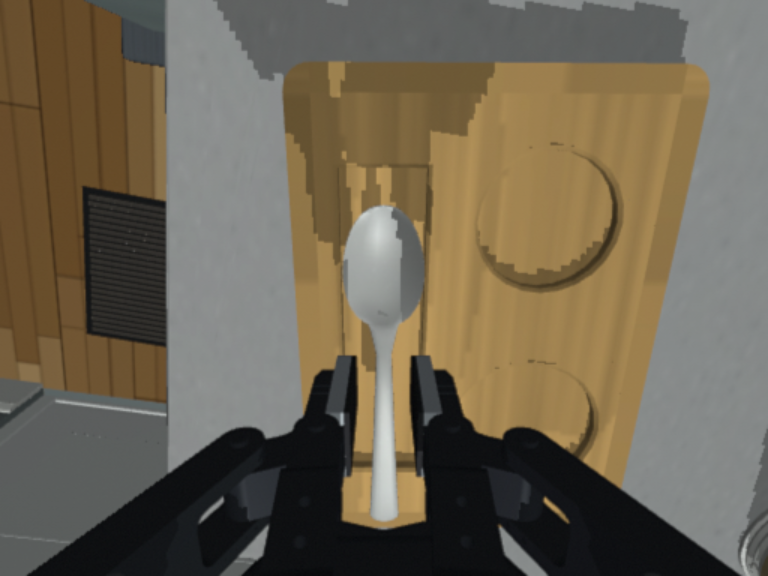

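The spoon is aligned over the groove, so I lower it.

Request:
jog_arm --targets "-0.5 0 -10 0 0 0 -1;0 0 -10 0 0 0 -1;0 0 -9 0 0 0 -1;0 0 -4 0 0 0 -1;0 0 0 0 0 0 -1;0 0 0 0 0 0 -1"

```text
time: 9.15
eef_pos: [0.3895, -0.3185, 0.0181]
tcp_rot: [0.649, 0.761, 0.0, 0.003]
contact_force: [-3.1, 0.6, 5.2]
opening: 0.222
```

Request:
jog_arm --targets "0 0 -1 0 0 0 -1;0 0 0 0 0 0 -1"

```text
time: 9.32
eef_pos: [0.3897, -0.3187, 0.0183]
tcp_rot: [0.648, 0.761, -0.0, 0.001]
contact_force: [-1.2, -0.0, -0.1]
opening: 0.225
```

Run:
```python
from h import *
shot('wrist','w9');st()
```

```text
t 9.37 pos [ 390.  -318.8   18.2] yaw 99.13 z [ 0.0028 -0.0026 -1.    ] F [-1.04  0.66  2.66] op 0.223
```

View pics/w9.png

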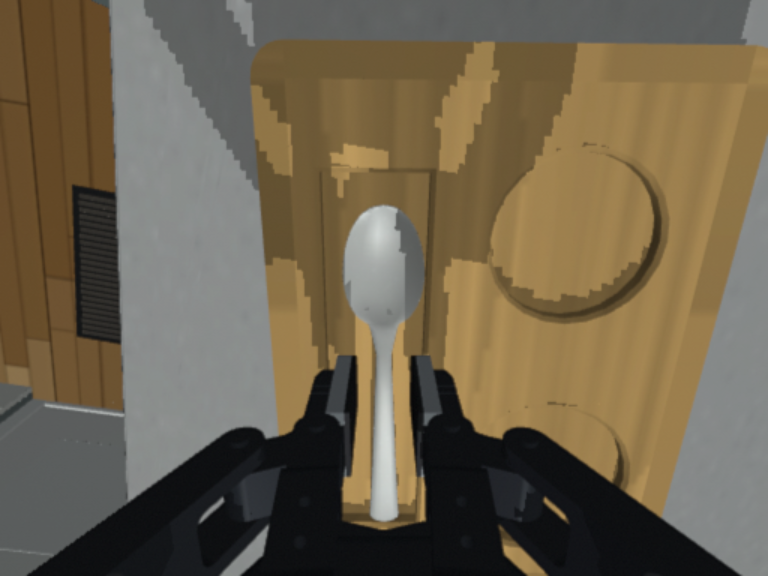

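Request:
jog_arm --targets "0 0 1.5 0 0 0 -1;-2.5 0 0 0 0 0 -1;-1 0 0 0 0 0 -1;0 0 0 0 0 0 -1"

```text
time: 9.7
eef_pos: [0.3863, -0.3183, 0.0186]
tcp_rot: [0.648, 0.761, 0.0, 0.002]
contact_force: [-0.6, -0.7, 0.7]
opening: 0.223
```

Request:
jog_arm --targets "0 0 -1 0 0 0 -1;0 0 0 0 0 0 -1;0 0 0 0 0 0 -1"

```text
time: 9.95
eef_pos: [0.3858, -0.3179, 0.0168]
tcp_rot: [0.649, 0.761, 0.0, 0.001]
contact_force: [-0.0, 0.9, -0.4]
opening: 0.224
```

Request:
jog_arm --targets "0 0 -1 0 0 0 -1;0 0 0 0 0 0 -1"

```text
time: 10.12
eef_pos: [0.3857, -0.3177, 0.0155]
tcp_rot: [0.649, 0.761, 0.0, 0.001]
contact_force: [-0.9, 0.6, 0.6]
opening: 0.22
```

Request:
jog_arm --targets "0 0 -1 0 0 0 -1;0 0 0 0 0 0 -1"

```text
time: 10.28
eef_pos: [0.3857, -0.3177, 0.0144]
tcp_rot: [0.649, 0.761, 0.0, 0.001]
contact_force: [0.1, -0.2, -0.2]
opening: 0.223
```

Request:
jog_arm --targets "0 0 0 0 0 0 -0.45;0 0 0 0 0 0 -0.42;0 0 0 0 0 0 -0.42"

```text
time: 10.53
eef_pos: [0.3862, -0.3177, 0.0143]
tcp_rot: [0.649, 0.761, 0.001, 0.001]
contact_force: [0.4, 0.0, -0.8]
opening: 0.269
```

Request:
jog_arm --targets "0 0 6 0 0 0 -0.4;0 0 10 0 0 0 -0.4;0 0 15 0 0 0 -0.3;0 0 20 0 0 0 -0.3;0 0 0 0 0 0 -0.3;0 0 0 0 0 0 0"

```text
time: 11.03
eef_pos: [0.3838, -0.3142, 0.0624]
tcp_rot: [0.649, 0.761, 0.002, -0.002]
contact_force: [-0.5, 0.7, -0.0]
opening: 0.475
```

Run:
```python
from h import *
shot('wrist','w10');st()
```

```text
t 11.08 pos [ 384.3 -314.7   62.8] yaw 99.06 z [ 9.0e-04  3.5e-03 -1.0e+00] F [0.78 0.32 1.18] op 0.497
```

View pics/w10.png

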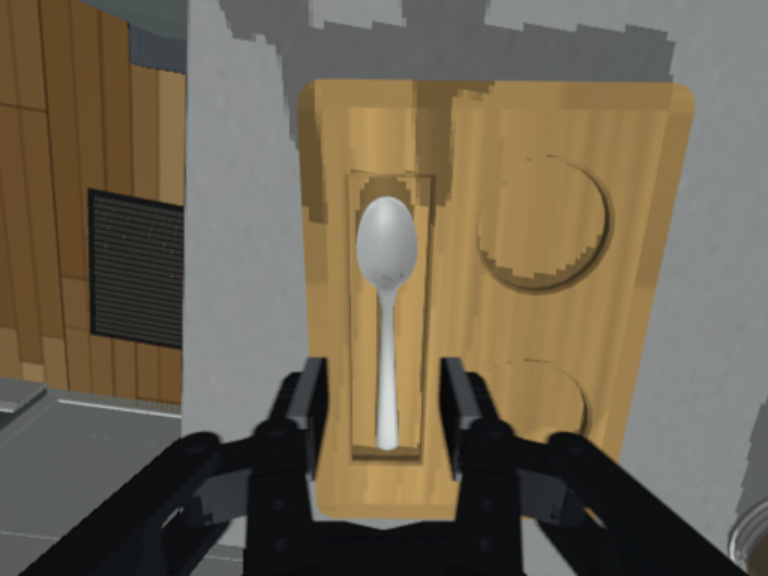

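The spoon lies fully in its groove, clear of the walls, at (387,320)/1.5. The egg cup is next.

Request:
jog_arm --targets "0 0 20 0 0 0 0.6;5 20 25 0 0 0 0.6;7 25 20 0 0 0 0.6;7 25 15 0 0 0 0.6;7 25 10 0 0 0 0.6;7 25 5 0 0 0 0.6;7 25 0 0 0 0 0.6;5 20 0 0 0 0 0.6;2 10 0 0 0 0 0.6;0 0 0 0 0 0 0.6"

```text
time: 11.92
eef_pos: [0.4294, -0.1321, 0.1571]
tcp_rot: [0.651, 0.759, 0.002, -0.004]
contact_force: [-0.2, -0.2, -0.3]
opening: 0.802
```

Run:
```python
from h import *
d=shot('wrist','w11');st()
for n,z in(('egg_cup_mid',.029),('honey_pot_mid',.0175)):
  for r in mark_of(n,d)[:3]:
    u,v=np.int32(r['uv']);print(n,round(r['p'],2),r['uv'],ray(d,r['uv'],z).round(4),d['pixels'][v,u])
```

```text
t 11.97 pos [ 429.3 -132.9  157. ] yaw 98.78 z [-0.0047  0.0081 -1.    ] F [ 0.38  0.3  -0.11] op 0.799
egg_cup_mid 0.88 [173.7, 157.3] [ 0.3508 -0.1188  0.029 ] [30 86  1]
egg_cup_mid 0.76 [279.9, 94.3] [ 0.4377 -0.0492  0.029 ] [128 135 135]
egg_cup_mid 0.55 [173.1, 4.6] [0.3419 0.0043 0.029 ] [33 87  7]
```

View pics/w11.png

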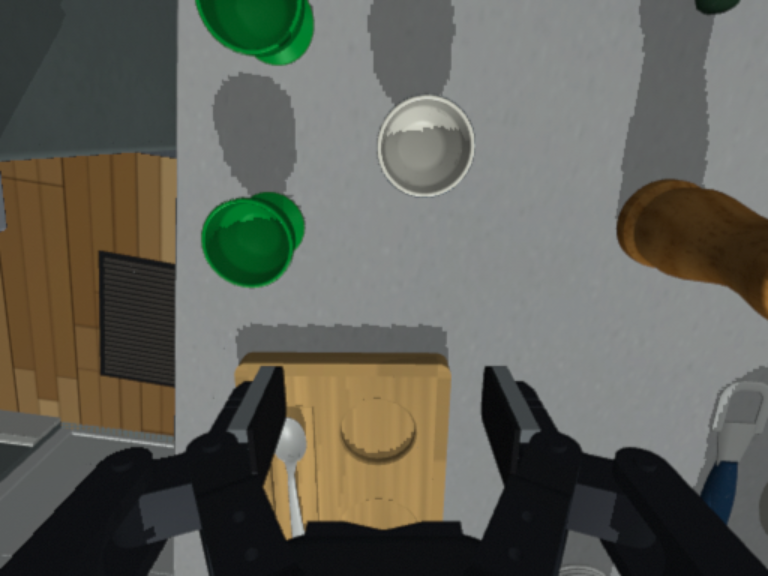

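The white cup's rim is at (426,146)/1.5, the green ones at (250,240) and (250,10).

Run:
```python
from h import *
d=read_camera('wrist')
print(ray(d,(284,97.3),.058), np.ptp([ray(d,(u,97.3),.058)[0] for u in (377/1.5,474/1.5)]))
for r in silhouettes('egg_cup_mid',d):
    m=r['mask'];v,u=np.nonzero(m);px=d['pixels'][m].mean(0)
    print(round(r['p'],2),u.min(),u.max(),v.min(),v.max(),px.round(),ray(d,((u.min()+u.max())/2,(v.min()+v.max())/2),.058).round(4))
st()
```

```text
[ 0.43909819 -0.05309121  0.058     ] 0.04942607620356504
0.89 252 316 60 128 [130. 139. 138.] [ 0.4387 -0.0507  0.058 ]
0.88 134 203 126 189 [34. 89.  7.] [ 0.3536 -0.1142  0.058 ]
0.82 130 209 0 41 [37. 94.  8.] [ 0.3482 -0.0138  0.058 ]
t 12.17 pos [ 429.4 -134.7  157.4] yaw 98.57 z [-0.004   0.0077 -1.    ] F [ 0.24  0.79 -0.54] op 0.804
```

Request:
jog_arm --targets "2 20 -12 -0.2 -0.1 0 0.6;2 20 -12 -0.2 -0.1 0 0.6;2 20 -12 0 0 0 0.6;2 15 -12 0 0 0 0.6;1 6 0 0 0 0 0.6;0 0 0 0 0 0 0.6;0 0 0 0 0 0 0.6"

```text
time: 12.75
eef_pos: [0.4392, -0.0592, 0.1089]
tcp_rot: [0.657, 0.754, -0.001, 0.002]
contact_force: [0.1, -1.4, -0.2]
opening: 0.798
```

Run:
```python
from h import *
d=shot('wrist','w12');st()
```

```text
t 12.8 pos [439.6 -59.5 109.3] yaw 97.82 z [ 0.0021 -0.004  -1.    ] F [-0.64 -1.19  0.71] op 0.799
```

View pics/w12.png

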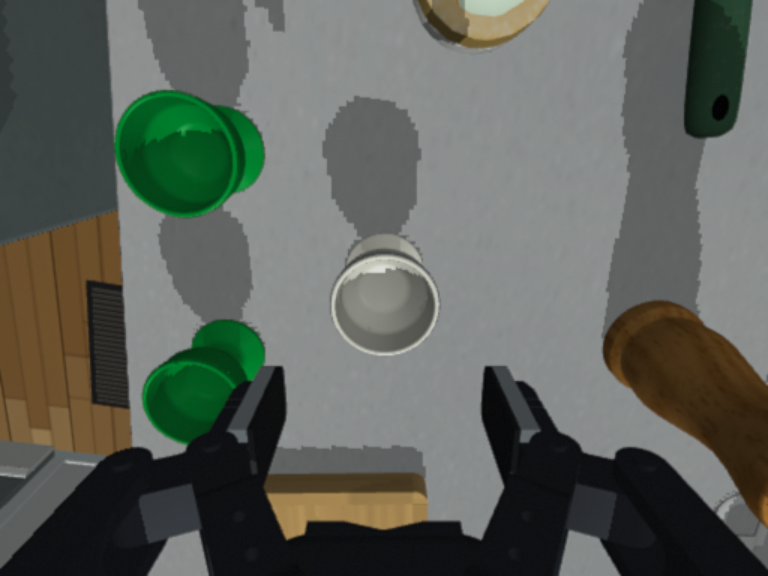

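Run:
```python
from h import *
d=read_camera('wrist');st()
for uv in((385,304),(195,397),(183,153)): print(ray(d,np.array(uv)/1.5,.058).round(4))
```

```text
t 12.85 pos [439.8 -59.6 109.5] yaw 97.8 z [ 0.0028 -0.0042 -1.    ] F [-0.31  0.    0.44] op 0.804
[ 0.4395 -0.0502  0.058 ]
[ 0.3524 -0.1127  0.058 ]
[0.3474 0.0048 0.058 ]
```

Request:
jog_arm --targets "0 4.5 -15 0.1 0.1 0 0.6;0 4.5 -20 0.1 0 0 0.6;0 0 -20 0 0 0 0.6;0 0 -15 0 0 0 0.6;0 0 -8 0 0 0 0.6;0 0 0 0 0 0 0.6;0 0 0 0 0 0 0.6"

```text
time: 13.43
eef_pos: [0.4461, -0.0582, 0.0363]
tcp_rot: [0.66, 0.751, 0.003, 0.009]
contact_force: [-0.6, -0.1, 0.5]
opening: 0.801
```

Run:
```python
from h import *
d=shot('wrist','w13');st()
```

```text
t 13.48 pos [446.2 -58.2  36.5] yaw 97.35 z [ 0.0169 -0.0078 -0.9998] F [-0.49  1.31 -0.18] op 0.8
```

View pics/w13.png

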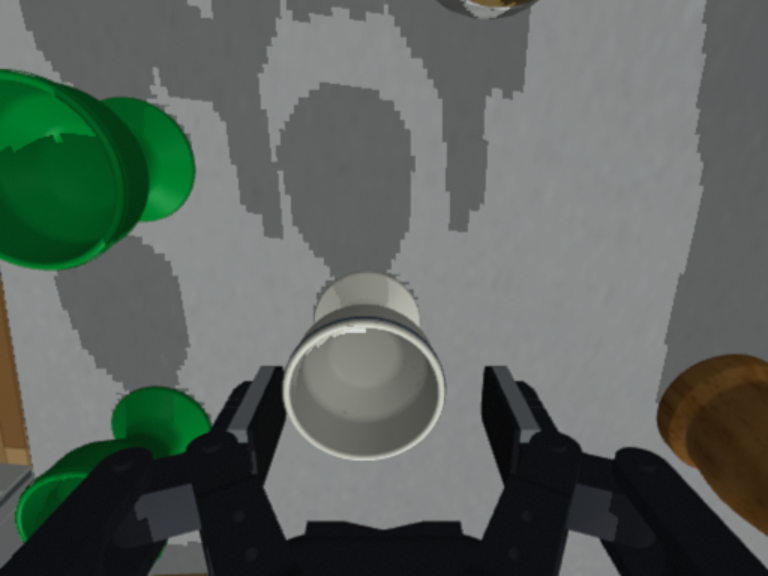

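Request:
jog_arm --targets "-3 3 0 0.2 0.5 0 0.6;-3 3 0 0.2 0.5 0 0.6;-1 1 0 0 0 0 0.6;0 0 -4 0 0 0 0.6;0 0 -2 0 0 0 0.6;0 0 0 0 0 0 0.6"

```text
time: 13.98
eef_pos: [0.4416, -0.0517, 0.0343]
tcp_rot: [0.66, 0.751, 0.001, 0.003]
contact_force: [-0.8, 0.6, -0.4]
opening: 0.798
```

Run:
```python
from h import *
d=shot('wrist','w14');st()
```

```text
t 14.03 pos [441.6 -51.8  34.4] yaw 97.35 z [ 0.0057 -0.003  -1.    ] F [-0.82  0.38  0.36] op 0.802
```

View pics/w14.png

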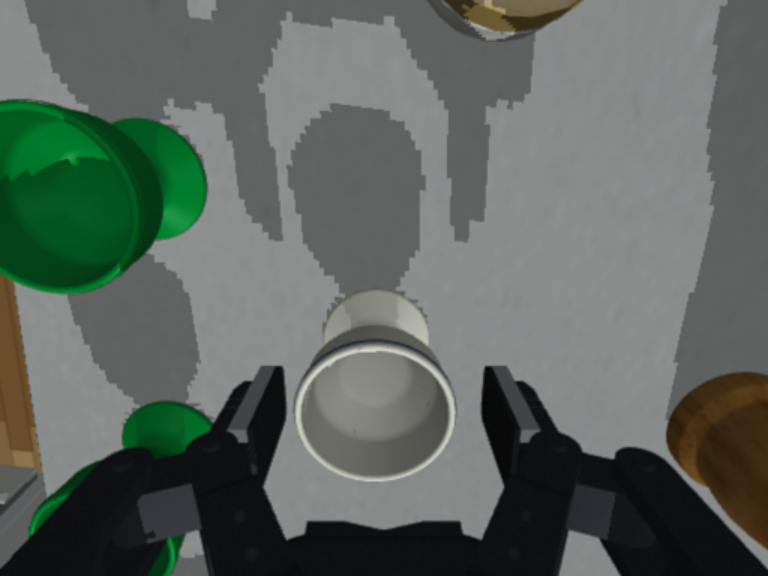

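Request:
jog_arm --targets "-1.5 0 -3 0.1 0.3 0 0.6;-1 0 -2 0 0 0 0.6;0 0 0 0 0 0 0.4;0 0 0 0 0 0 0.2;0 0 0 0 0 0 -0.2;0 0 0 0 0 0 -0.5;0 0 0 0 0 0 -0.5;0 0 0 0 0 0 -0.5" --force 30

```text
time: 14.7
eef_pos: [0.4388, -0.0518, 0.029]
tcp_rot: [0.66, 0.751, -0.001, -0.0]
contact_force: [-1.0, -0.4, 0.4]
opening: 0.568
```

Run:
```python
from h import *
d=shot('wrist','w15');st()
```

```text
t 14.75 pos [438.8 -51.8  29. ] yaw 97.36 z [-1.2e-03 -8.0e-04 -1.0e+00] F [ 0.42 -0.28  0.99] op 0.573
```

View pics/w15.png

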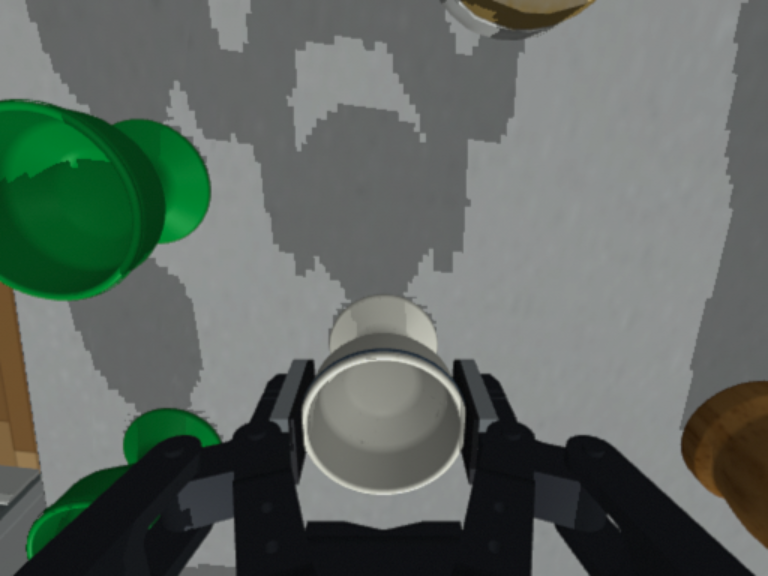

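The cup is gripped (opening 0.57, about 48.5 mm). I lift it and carry it to its well at (444,-258).

Request:
jog_arm --targets "0 0 10 0 0 0 -0.5;0 0 20 0 0 0 -0.5;0 0 20 0 0 0 -0.5;0 -10 10 0 0 0 -0.5;0 -20 0 0 0 0.3 -0.5;1 -25 0 0 0 0.3 -0.5;1 -25 0 0 0 0.3 -0.5;1 -25 0 0 0 0.3 -0.5;1 -25 0 0 0 0 -0.5;1 -25 0 0 0 0 -0.5"

```text
time: 15.58
eef_pos: [0.4414, -0.208, 0.0959]
tcp_rot: [0.649, 0.761, -0.001, -0.0]
contact_force: [-0.2, -0.7, 0.0]
opening: 0.569
```

Request:
jog_arm --targets "0 -20 0 0 0 0 -0.5;0 -10 0 0 0 0 -0.5;0 0 0 0 0 0 -0.5;0 0 0 0 0 0 -0.5"

```text
time: 15.92
eef_pos: [0.4416, -0.2439, 0.0984]
tcp_rot: [0.651, 0.759, -0.001, 0.001]
contact_force: [-0.1, 0.5, -1.5]
opening: 0.569
```

Run:
```python
from h import *
d=shot('wrist','w16');st()
```

```text
t 15.97 pos [ 441.7 -243.6   98.4] yaw 98.83 z [ 0.0013 -0.0034 -1.    ] F [ 0.23  0.18 -0.75] op 0.57
```

View pics/w16.png

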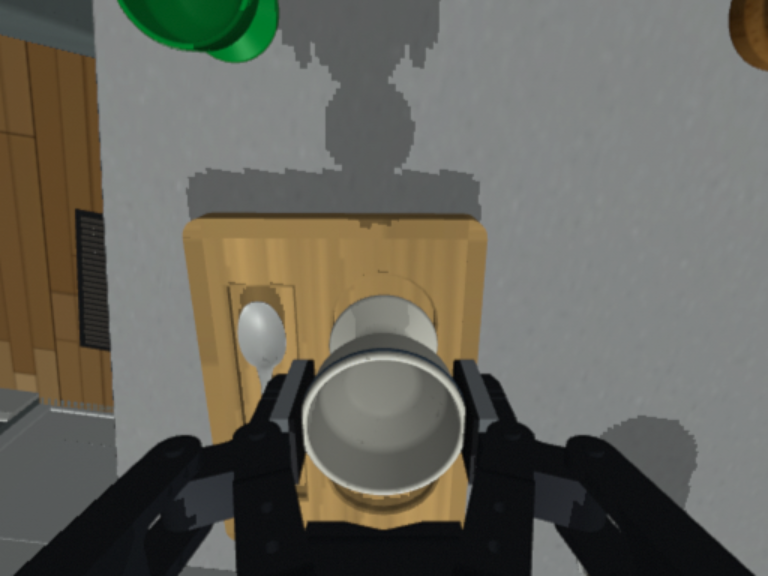

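Request:
jog_arm --targets "0 -7 -8 0 0 0 -0.5;0 -6 -10 0 0 0 -0.5;0 0 -10 0 0 0 -0.5;0 0 -8 0 0 0 -0.5;0 0 -4 0 0 0 -0.5;0 0 0 0 0 0 -0.5;0 0 0 0 0 0 -0.5"

```text
time: 16.55
eef_pos: [0.4403, -0.2519, 0.0517]
tcp_rot: [0.649, 0.761, -0.0, -0.002]
contact_force: [-1.2, -0.3, -1.1]
opening: 0.57
```

Run:
```python
from h import *
d=shot('wrist','w17');st()
```

```text
t 16.6 pos [ 440.2 -251.8   51.7] yaw 99.13 z [-0.0032  0.0015 -1.    ] F [-0.65  0.17 -0.78] op 0.57
```

View pics/w17.png

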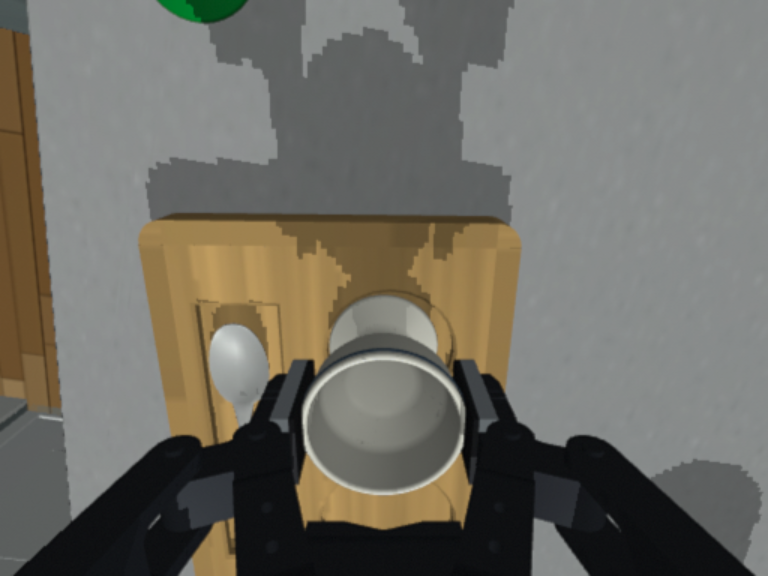

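Request:
jog_arm --targets "2 -3 0 0 0 0 -0.5;1.5 -3 0 0 0 0 -0.5;0 0 0 0 0 0 -0.5;0 0 -4 0 0 0 -0.5;0 0 0 0 0 0 -0.5;0 0 0 0 0 0 -0.5"

```text
time: 17.1
eef_pos: [0.4456, -0.2596, 0.0494]
tcp_rot: [0.648, 0.761, -0.0, 0.001]
contact_force: [0.1, -0.1, -0.8]
opening: 0.567
```

Run:
```python
from h import *
st()
```

```text
t 17.1 pos [ 445.6 -259.6   49.4] yaw 99.15 z [ 2.0e-04 -1.4e-03 -1.0e+00] F [ 0.11 -0.1  -0.78] op 0.567
```

Request:
jog_arm --targets "-1 1.5 -3 0 0 0 -0.5;-0.5 0 -3 0 0 0 -0.5;0 0 -1.5 0 0 0 -0.5;0 0 0 0 0 0 -0.5"

```text
time: 17.43
eef_pos: [0.4438, -0.2578, 0.0412]
tcp_rot: [0.648, 0.761, -0.0, 0.001]
contact_force: [0.7, -0.5, -0.2]
opening: 0.569
```

Request:
jog_arm --targets "0 0 -1 0 0 0 -0.5;0 0 0 0 0 0 -0.5"

```text
time: 17.6
eef_pos: [0.4442, -0.2585, 0.0413]
tcp_rot: [0.648, 0.761, -0.001, 0.001]
contact_force: [0.1, -0.6, -1.1]
opening: 0.569
```

Run:
```python
from h import *
d=shot('wrist','w18');st()
```

```text
t 17.65 pos [ 444.3 -258.5   41.3] yaw 99.16 z [ 8.0e-04 -2.7e-03 -1.0e+00] F [-0.92  0.19 -1.33] op 0.567
```

View pics/w18.png

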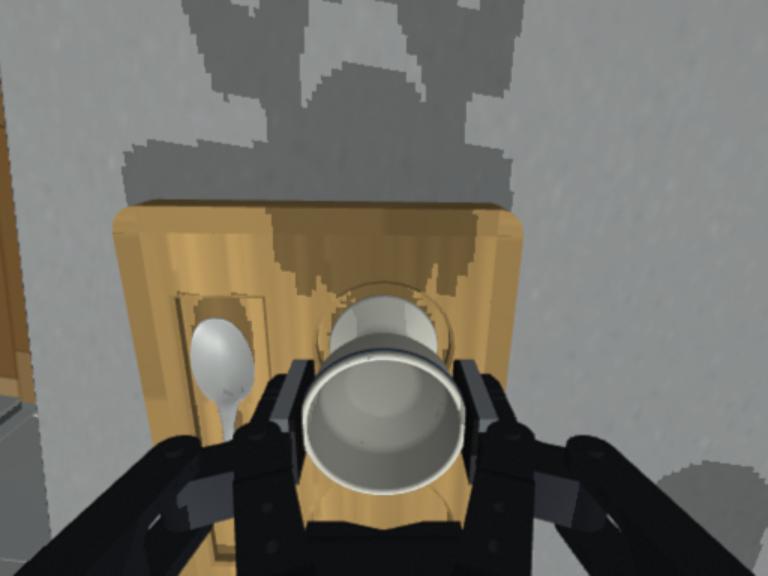

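Request:
jog_arm --targets "0 0 -1.5 0 0 0 -0.5;0 0 0 0 0 0 -0.5"

```text
time: 17.82
eef_pos: [0.4447, -0.2594, 0.0413]
tcp_rot: [0.648, 0.761, -0.001, 0.002]
contact_force: [0.3, 0.2, -1.0]
opening: 0.567
```

Request:
jog_arm --targets "0 0 0 0 0 0 0.3;0 0 0 0 0 0 0.5;0 0 0 0 0 0 0.5"

```text
time: 18.07
eef_pos: [0.4451, -0.2594, 0.0413]
tcp_rot: [0.648, 0.761, -0.001, 0.002]
contact_force: [-0.7, -0.9, -0.5]
opening: 0.747
```

Request:
jog_arm --targets "0 0 5 0 0 0 0.5;0 0 15 0 0 0 0.5;0 0 20 0 0 0 0.5;0 0 20 0 0 0 0.5;0 0 20 0 0 0 0.5;0 0 0 0 0 0 0.5;0 0 0 0 0 0 0.5"

```text
time: 18.65
eef_pos: [0.4432, -0.2574, 0.1231]
tcp_rot: [0.648, 0.761, -0.001, -0.0]
contact_force: [-0.4, 0.4, -0.5]
opening: 0.752
```

Run:
```python
from h import *
d=shot('wrist','w19');st()
```

```text
t 18.7 pos [ 443.5 -257.7  123.3] yaw 99.18 z [-9.0e-04 -1.2e-03 -1.0e+00] F [ 0.06 -0.75  0.2 ] op 0.749
```

View pics/w19.png

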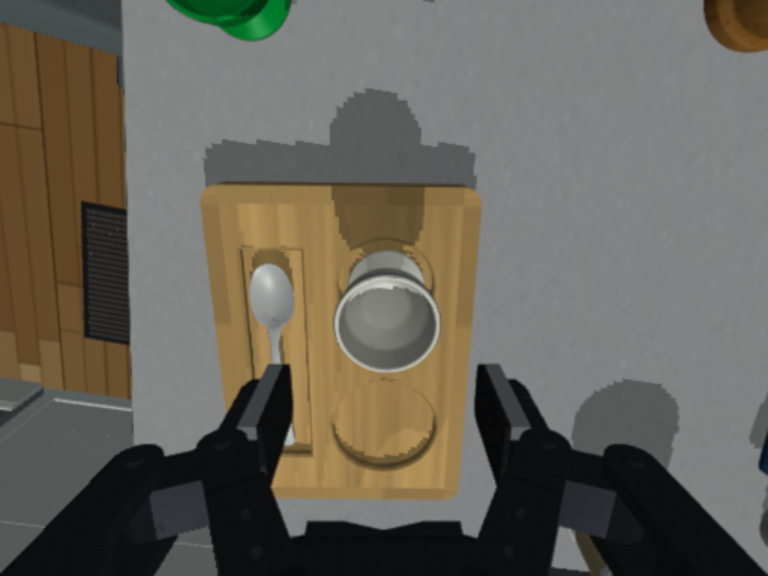

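The cup stands centred in its well and the spoon is still in its groove. Now the mill.

Request:
jog_arm --targets "0 0 25 0 0 -1 0.5;8 5 25 0 0 -1 0.5;18 12 25 0 0 -1 0.5;20 15 25 0 0 -1 0.5;20 15 25 0 0 -1 0.5;20 15 20 0 0 -1 0.5;20 15 10 0 0 -1 0.5;20 15 0 0 0 -1 0.5;10 8 0 0 0 0 0.5;0 0 0 0 0 0 0.5"

```text
time: 19.53
eef_pos: [0.5782, -0.1488, 0.2698]
tcp_rot: [0.704, 0.71, -0.001, -0.013]
contact_force: [0.4, -0.4, 0.2]
opening: 0.752
```

Run:
```python
from h import *
d=shot('wrist','w20');st()
for r in mark_of('pepper_mill_mid',d)[:2]: print(r, ray(d,r['uv'],.085))
for r in silhouettes('pepper_mill_mid',d)[:1]:
    v,u=np.nonzero(r['mask']);print(u.min(),u.max(),v.min(),v.max())
```

```text
t 19.58 pos [ 577.2 -149.4  269.1] yaw 90.5 z [-0.0208  0.0176 -0.9996] F [-0.81  0.61  0.1 ] op 0.753
261 320 78 136
```

View pics/w20.png

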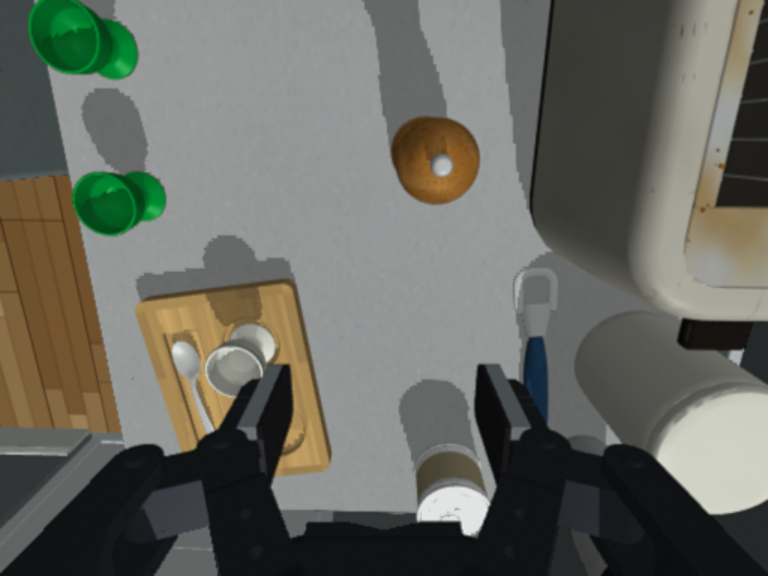

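Run:
```python
from h import *
d=read_camera('wrist');st()
print(ray(d,(294.7,110),.167).round(4),ray(d,(437/1.5,160/1.5),.145).round(4))
for uv,z in(((533,215),0),((548,20),0),((640,200),.19),((640,200),.15)): print(ray(d,np.array(uv)/1.5,z).round(3))
t=read_camera('top');im=t['pixels'][80:220,200:420];cv2.imwrite('pics/c20.png',cv2.resize(im,None,fx=3.5,fy=3.5,interpolation=cv2.INTER_CUBIC))
```

```text
t 19.73 pos [ 575.9 -150.8  269.5] yaw 90.33 z [-0.0208  0.0172 -0.9996] F [-0.24 -0.71  0.71] op 0.749
[ 0.6045 -0.0803  0.167 ] [ 0.6038 -0.0787  0.145 ]
[ 0.707 -0.132  0.   ]
[0.702 0.025 0.   ]
[ 0.699 -0.095  0.19 ]
[ 0.721 -0.099  0.15 ]
```

View pics/c20.png

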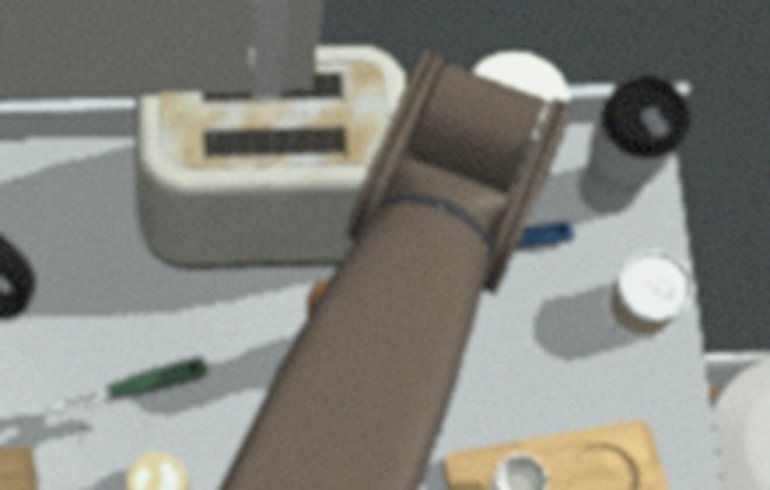

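Request:
jog_arm --targets "6 15 -8 -0.3 -0.4 0 0.5;6 18 -10 -0.3 -0.4 0 0.5;6 18 -10 -0.3 -0.3 0 0.5;6 15 -10 0 0 0 0.5;4 6 -8 0 0 0 0.5;0 0 0 0 0 0 0.5;0 0 0 0 0 0 0.5"

```text
time: 20.37
eef_pos: [0.5997, -0.0842, 0.2213]
tcp_rot: [0.709, 0.705, -0.001, -0.0]
contact_force: [0.4, 0.5, 0.4]
opening: 0.751
```

Run:
```python
from h import *
d=shot('wrist','w21');st()
```

```text
t 20.42 pos [599.6 -84.4 221.2] yaw 89.65 z [-0.0027 -0.0016 -1.    ] F [-0.67  0.57 -0.04] op 0.751
```

View pics/w21.png

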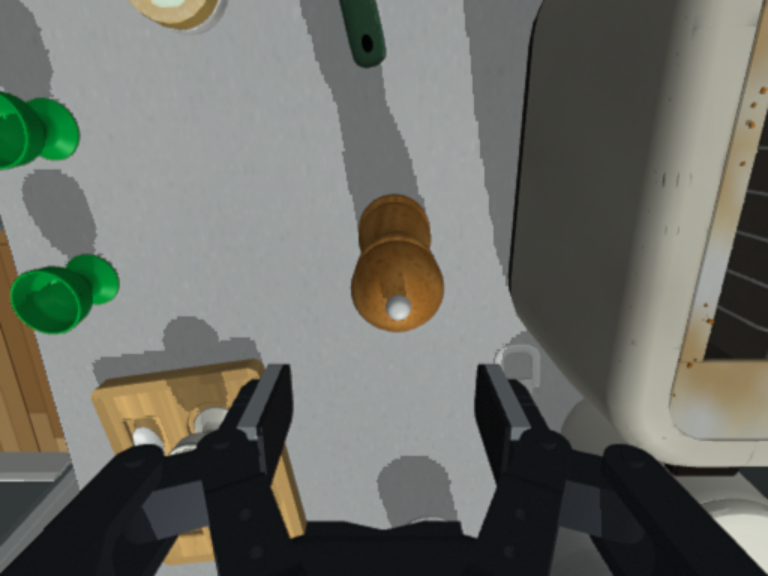

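Run:
```python
from h import *
d=read_camera('wrist');st()
print(ray(d,(398.5/1.5,307/1.5),.167).round(4),ray(d,(397/1.5,286/1.5),.145).round(4))
```

```text
t 20.47 pos [599.9 -84.6 221.7] yaw 89.62 z [-0.0018 -0.0018 -1.    ] F [ 1.71 -0.82 -0.38] op 0.745
[ 0.6068 -0.0777  0.167 ] [ 0.6067 -0.0749  0.145 ]
```

Request:
jog_arm --targets "3 4 -5 0 0 0 0.5;3 3.5 -10 0 0 0 0.5;0 0 -10 0 0 0 0.5;0 0 -10 0 0 0 0.5;0 0 -5 0 0 0 0.5;0 0 0 0 0 0 0.5;0 0 0 0 0 0 0.5"

```text
time: 21.05
eef_pos: [0.6063, -0.0794, 0.1786]
tcp_rot: [0.711, 0.704, -0.001, 0.001]
contact_force: [-0.4, 0.2, -0.2]
opening: 0.75
```

Run:
```python
from h import *
d=shot('wrist','w22');st()
```

```text
t 21.1 pos [606.2 -79.3 178.6] yaw 89.42 z [-4.0e-04 -2.9e-03 -1.0e+00] F [-0.38  0.38 -0.13] op 0.751
```

View pics/w22.png

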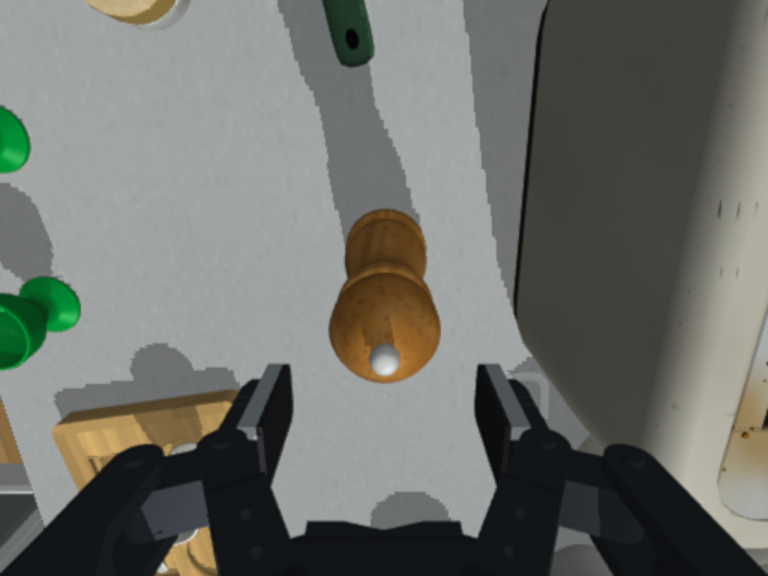

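Request:
jog_arm --targets "0 1 -10 0 0 0 0.5;0 1 -12 0 0 0 0.5;0 0 -12 0 0 0 0.5;0 0 -10 0 0 0 0.5;0 0 -4 0 0 0 0.5;0 0 0 0 0 0 0.5;0 0 0 0 0 0 0.5"

```text
time: 21.68
eef_pos: [0.6057, -0.077, 0.1251]
tcp_rot: [0.711, 0.704, -0.001, 0.001]
contact_force: [0.1, 0.3, -0.8]
opening: 0.749
```

Run:
```python
from h import *
d=shot('wrist','w23');st()
```

```text
t 21.73 pos [605.7 -76.9 125.1] yaw 89.43 z [-8.0e-04 -2.9e-03 -1.0e+00] F [-0.37  0.05 -1.04] op 0.75
```

View pics/w23.png

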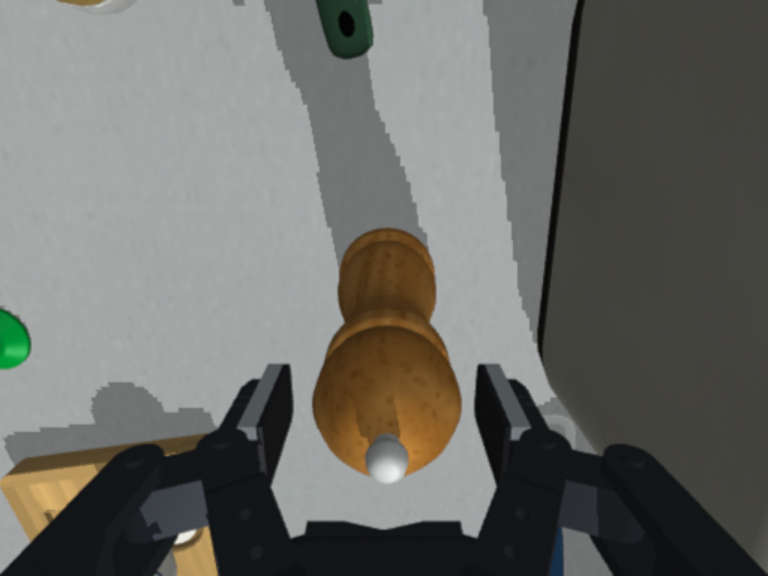

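Request:
jog_arm --targets "0 0 -1 0 0 0 0.3;0 0 0 0 0 0 0.1;0 0 0 0 0 0 -0.2;0 0 0 0 0 0 -0.5;0 0 0 0 0 0 -0.5;0 0 0 0 0 0 -0.5" --force 45

```text
time: 22.23
eef_pos: [0.6064, -0.0772, 0.1254]
tcp_rot: [0.711, 0.704, -0.001, 0.002]
contact_force: [0.3, 0.1, -2.1]
opening: 0.543
```

Run:
```python
from h import *
st()
```

```text
t 22.23 pos [606.4 -77.2 125.4] yaw 89.42 z [ 0.0015 -0.0035 -1.    ] F [ 0.31  0.14 -2.12] op 0.543
```

Request:
jog_arm --targets "0 0 8 0 0 0 -0.5;0 0 15 0 0 0 -0.5;0 0 20 0 0 0 -0.5;0 0 20 0 0 0 -0.5;0 0 20 0 0 0 -0.5;-5 -8 10 0 0 1 -0.5;-10 -16 0 0 0 1 -0.5;-13 -20 0 0 0 1 -0.5;-13 -22 0 0 0 1 -0.5;-13 -22 0 0 0 1 -0.5"

```text
time: 23.07
eef_pos: [0.5511, -0.1631, 0.228]
tcp_rot: [0.675, 0.738, 0.0, 0.003]
contact_force: [-0.1, -1.1, -0.8]
opening: 0.545
```

Run:
```python
from h import *
d=shot('wrist','w24');st()
```

```text
t 23.12 pos [ 549.3 -166.9  228.1] yaw 95.0 z [ 0.0022 -0.0071 -1.    ] F [ 0.11 -2.93 -2.39] op 0.541
```

View pics/w24.png

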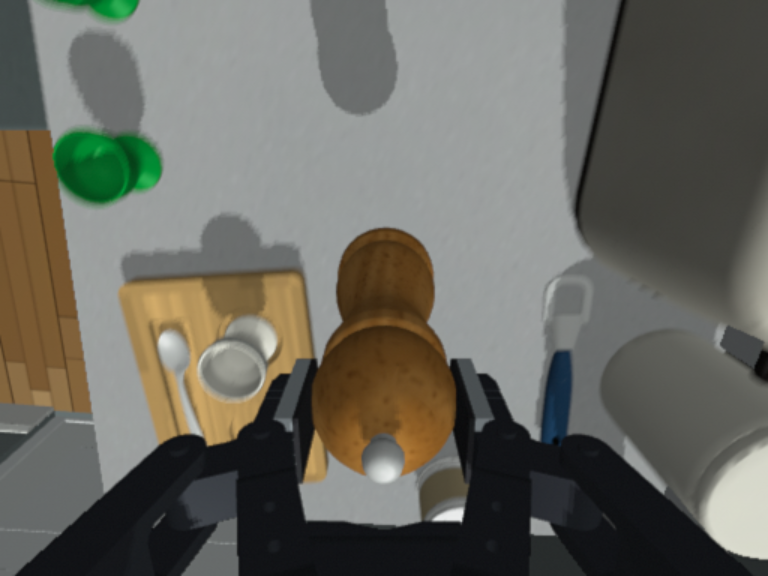

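Request:
jog_arm --targets "-11 -23 0 0 0 0.5 -0.5;-11 -23 0 0 0 0.5 -0.5;-11 -23 0 0 0 0.5 -0.5;-11 -23 0 0 0 0.5 -0.5;-11 -23 0 0 0 0.5 -0.5;-11 -23 0 0 0 0.5 -0.5;-11 -23 0 0 0 0 -0.5;-6 -12 0 0 0 0 -0.5;0 0 0 0 0 0 -0.5;0 0 0 0 0 0 -0.5"

```text
time: 23.95
eef_pos: [0.4611, -0.3478, 0.2347]
tcp_rot: [0.657, 0.754, -0.001, 0.006]
contact_force: [-1.2, -0.5, -2.1]
opening: 0.54
```

Run:
```python
from h import *
d=shot('wrist','w25');st()
```

```text
t 24.0 pos [ 461.3 -347.6  234.7] yaw 97.95 z [ 0.0081 -0.0097 -0.9999] F [-1.19 -0.75 -2.17] op 0.539
```

View pics/w25.png

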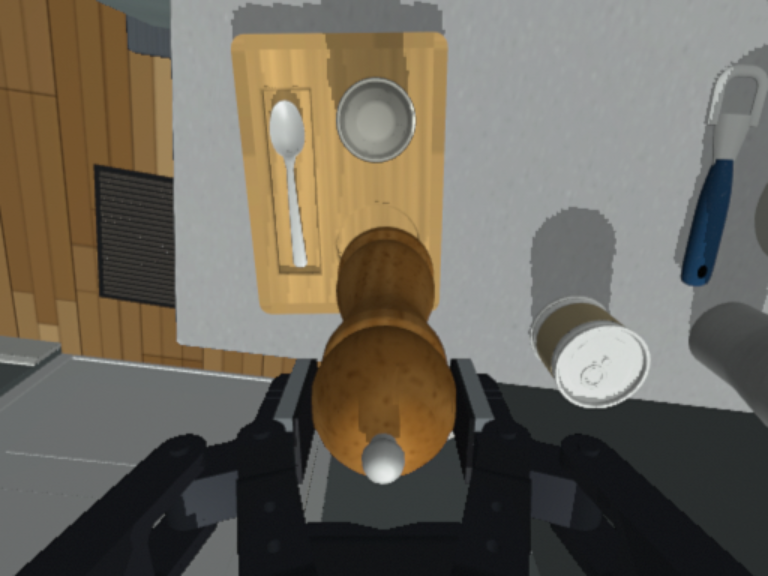

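Request:
jog_arm --targets "-1.5 -3 -6 0.3 0.25 0 -0.5;-1.5 -3 -10 0.25 0.2 0 -0.5;0 0 -12 0 0 0 -0.5;0 0 -12 0 0 0 -0.5;0 0 -12 0 0 0 -0.5;0 0 -10 0 0 0 -0.5;0 0 0 0 0 0 -0.5;0 0 0 0 0 0 -0.5"

```text
time: 24.67
eef_pos: [0.4595, -0.3472, 0.163]
tcp_rot: [0.654, 0.757, 0.001, -0.004]
contact_force: [-0.2, -0.3, -1.5]
opening: 0.542
```

Run:
```python
from h import *
st()
```

```text
t 24.67 pos [ 459.5 -347.2  163. ] yaw 98.35 z [-0.0036  0.0069 -1.    ] F [-0.25 -0.29 -1.5 ] op 0.542
```

Request:
jog_arm --targets "-0.5 -3.5 0 -0.2 -0.1 0 -0.5;-0.5 -3.5 -4 -0.2 -0.1 0 -0.5;0 0 -5 0 0 0 -0.5;0 0 -3 0 0 0 -0.5;0 0 0 0 0 0 -0.5;0 0 0 0 0 0 -0.5"

```text
time: 25.17
eef_pos: [0.4591, -0.356, 0.1512]
tcp_rot: [0.654, 0.757, -0.0, 0.002]
contact_force: [-0.4, 0.4, -1.8]
opening: 0.544
```

Run:
```python
from h import *
d=shot('wrist','w26');st()
```

```text
t 25.22 pos [ 459.1 -356.   151.2] yaw 98.34 z [ 0.0022 -0.0031 -1.    ] F [ 0.17  0.03 -1.73] op 0.541
```

View pics/w26.png

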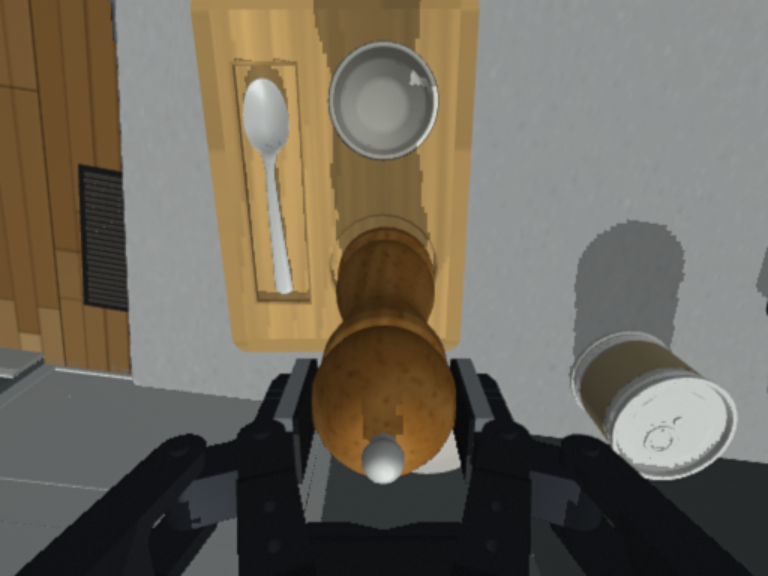

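Request:
jog_arm --targets "-0.5 1 -4 0.1 0.1 0 -0.5;0 0.5 -4 0 0 0 -0.5;0 0 -3 0 0 0 -0.5;0 0 -1 0 0 0 -0.5;0 0 0 0 0 0 -0.5"

```text
time: 25.63
eef_pos: [0.4588, -0.3544, 0.1388]
tcp_rot: [0.654, 0.757, -0.0, 0.001]
contact_force: [0.7, -0.2, -2.2]
opening: 0.545
```

Request:
jog_arm --targets "0 0 -1 0 0 0 -0.5;0 0 0 0 0 0 -0.5"

```text
time: 25.8
eef_pos: [0.4588, -0.3543, 0.1375]
tcp_rot: [0.654, 0.757, -0.0, 0.001]
contact_force: [-0.0, -0.0, -1.8]
opening: 0.543
```

Request:
jog_arm --targets "0 0 -1 0 0 0 -0.5;0 0 0 0 0 0 -0.5"

```text
time: 25.97
eef_pos: [0.4592, -0.3547, 0.1375]
tcp_rot: [0.654, 0.757, -0.0, 0.002]
contact_force: [0.4, 0.6, -1.6]
opening: 0.54
```

It stops at 137.5 mm (137.4 expected), so it is on the well floor. I release.

Request:
jog_arm --targets "0 0 0 0 0 0 0.2;0 0 0 0 0 0 0.4;0 0 0 0 0 0 0.5;0 0 0 0 0 0 0.5"

```text
time: 26.3
eef_pos: [0.4601, -0.3557, 0.139]
tcp_rot: [0.654, 0.757, -0.001, 0.004]
contact_force: [-0.5, -0.5, -0.1]
opening: 0.744
```

Request:
jog_arm --targets "0 0 5 0 0 0 0.5;0 0 12 0 0 0 0.5;0 0 20 0 0 0 0.5;0 0 25 0 0 0 0.5;0 10 25 0 0 0 0.5;0 30 10 0 0 -1 0.5;0 35 0 0 0 -1 0.5;0 35 0 0 0 -1 0.5;0 35 0 0 0 -1 0.5;0 35 0 0 0 -1 0.5"

```text
time: 27.13
eef_pos: [0.4599, -0.1765, 0.2518]
tcp_rot: [0.692, 0.722, -0.0, 0.01]
contact_force: [0.8, 0.8, 0.0]
opening: 0.75
```

Run:
```python
from h import *
st();d=shot('scene','s27');t=shot('top','t27')
```

```text
t 27.13 pos [ 459.9 -176.5  251.8] yaw 92.49 z [ 0.014  -0.0143 -0.9998] F [0.83 0.76 0.01] op 0.75
```

View pics/s27.png

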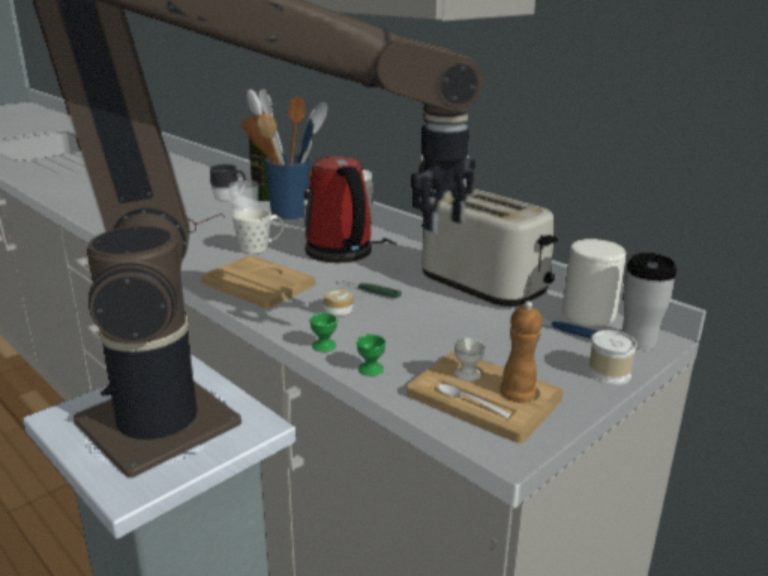

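The scene shows the egg board with the cup, mill and spoon all seated. The honey pot is next.

Request:
jog_arm --targets "0 25 0 0.3 0.3 0 1;0 28 0 0.3 0.3 0 1;0 28 0 0.2 0.2 0 1;0 28 0 0 0 0 1;0 25 0 0 0 0 1;0 25 0 0 0 0 1;0 25 0 0 0 0 1;0 15 0 0 0 0 1;0 0 0 0 0 0 1;0 0 0 0 0 0 1"

```text
time: 28.07
eef_pos: [0.462, 0.0296, 0.2639]
tcp_rot: [0.689, 0.724, 0.003, 0.008]
contact_force: [-0.2, -0.5, -0.4]
opening: 0.997
```

Run:
```python
from h import *
st();d=shot('wrist','w28')
for n,z in(('honey_pot_mid',.0175),):
  for r in mark_of(n,d)[:2]: print(n,r,ray(d,r['uv'],z))
print(boardfit('board_fruit',d,[.42,.32,.15]))
print(maskpca('peeler_mid',d,.009,(.575,.125)))
print(maskpca('honey_pot_mid',d,.03))
```

```text
t 28.07 pos [462.   29.6 263.9] yaw 92.83 z [ 0.0155 -0.0072 -0.9999] F [-0.18 -0.46 -0.43] op 0.997
(array([0.42, 0.32, 0.15]), np.float64(0.0))
{'p': 0.79, 'mid': array([0.5717, 0.1259]), 'ang': np.float64(104.8), 'L': np.float64(0.169), 'W': np.float64(0.027), 'n': 2167, 'ctr': array([0.5732, 0.1192])}
{'p': 0.56, 'mid': array([0.4624, 0.0982]), 'ang': np.float64(111.3), 'L': np.float64(0.06), 'W': np.float64(0.058), 'n': 2031, 'ctr': array([0.4625, 0.0986])}
```

View pics/w28.png

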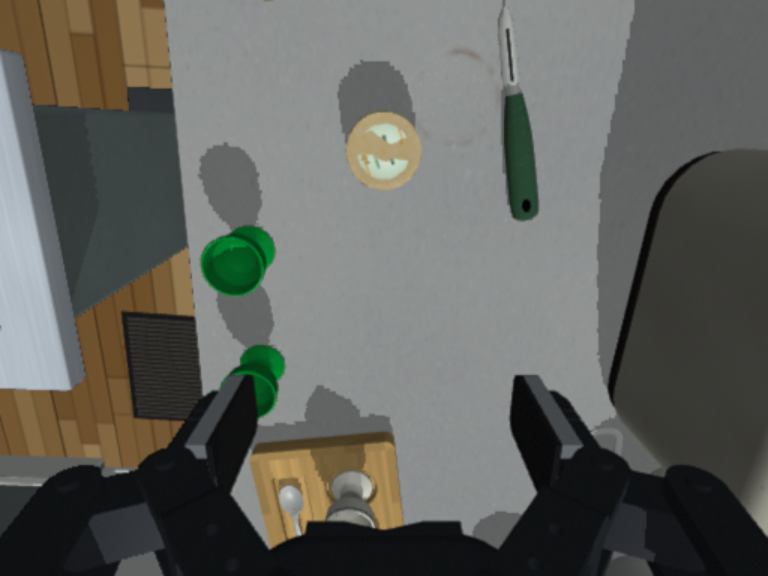

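Run:
```python
from h import *
d=read_camera('wrist');st()
print(ray(d,(256,100.7),.035).round(4), ray(d,(347/1.5,100),.035)[0]-ray(d,(421/1.5,100),.035)[0])
```

```text
t 28.37 pos [461.8  28.7 262.9] yaw 92.65 z [ 0.0141 -0.0066 -0.9999] F [ 0.64 -0.19  0.36] op 0.999
[0.4624 0.0973 0.035 ] -0.05842693820945222
```

Request:
jog_arm --targets "0 10 -20 0.2 0.4 0 1;0 15 -22 0.2 0.4 0 1;0 15 -22 0 0 0 1;0 13 -22 0 0 0 1;0 10 -22 0 0 0 1;0 4 -22 0 0 0 1;0 0 -15 0 0 0 1;0 0 0 0 0 0 1;0 0 0 0 0 0 1"

```text
time: 29.12
eef_pos: [0.4631, 0.092, 0.1141]
tcp_rot: [0.695, 0.719, 0.001, 0.002]
contact_force: [0.3, -0.1, 0.6]
opening: 0.996
```

Run:
```python
from h import *
st();d=shot('wrist','w29')
```

```text
t 29.12 pos [463.1  92.  114.1] yaw 92.01 z [ 0.0042 -0.0022 -1.    ] F [ 0.35 -0.05  0.62] op 0.996
```

View pics/w29.png

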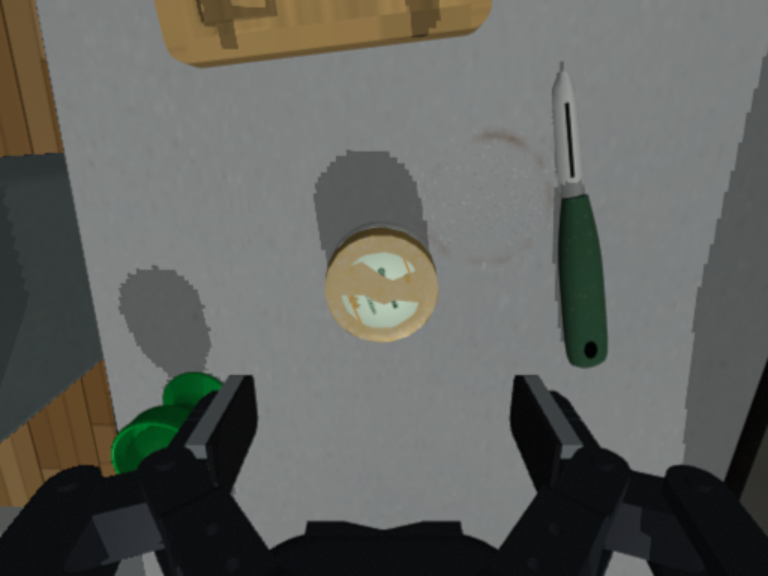

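Run:
```python
from h import *
d=read_camera('wrist');st()
print(ray(d,(382/1.5,286/1.5),.035).round(4))
```

```text
t 29.22 pos [463.6  92.  115. ] yaw 92.0 z [ 0.0061 -0.0023 -1.    ] F [-0.51 -0.13  0.73] op 1.001
[0.4625 0.1004 0.035 ]
```

Request:
jog_arm --targets "0 3 -12 0 0 0 1;0 3 -15 0 0 0 1;0 0 -15 0 0 0 1;0 0 -12 0 0 0 1;0 0 -8 0 0 0 1;0 0 0 0 0 0 1;0 0 0 0 0 0 1"

```text
time: 29.8
eef_pos: [0.4737, 0.0959, 0.0629]
tcp_rot: [0.696, 0.718, 0.009, 0.012]
contact_force: [-0.1, 0.2, 0.3]
opening: 1.003
```

Run:
```python
from h import *
st();d=shot('wrist','w30')
```

```text
t 29.8 pos [473.7  95.9  62.9] yaw 91.76 z [ 0.0298 -0.0028 -0.9996] F [-0.08  0.21  0.3 ] op 1.003
```

View pics/w30.png

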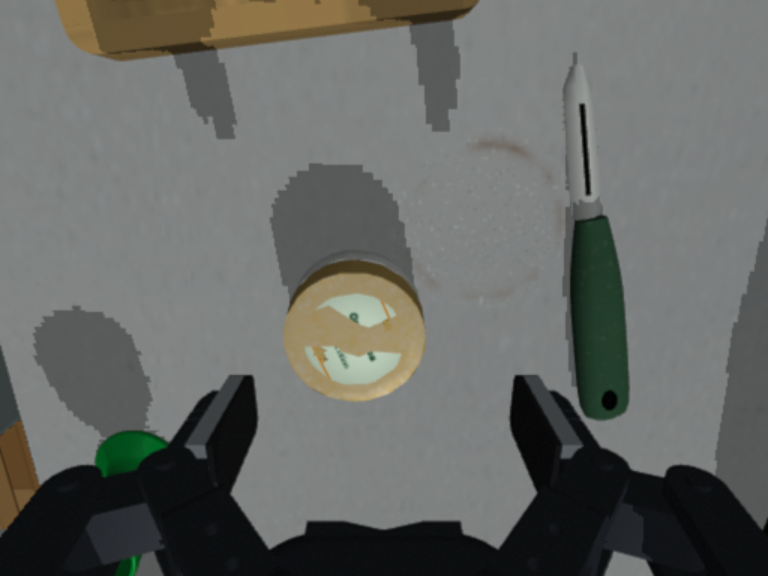

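Request:
jog_arm --targets "-5 2 0 0 0.8 0.2 1;-4 2 0 0.1 0.7 0 1;-2 0 -4 0 0.2 0 1;0 0 -8 0 0 0 1;0 0 -8 0 0 0 1;0 0 -5 0 0 0 1;0 0 0 0 0 0 1;0 0 0 0 0 0 1"

```text
time: 30.52
eef_pos: [0.4635, 0.1003, 0.0386]
tcp_rot: [0.695, 0.719, 0.001, 0.001]
contact_force: [0.7, 0.0, 0.4]
opening: 0.999
```

Run:
```python
from h import *
st();d=shot('wrist','w31')
```

```text
t 30.52 pos [463.5 100.3  38.6] yaw 92.0 z [ 2.9e-03 -8.0e-04 -1.0e+00] F [0.71 0.02 0.36] op 0.999
```

View pics/w31.png

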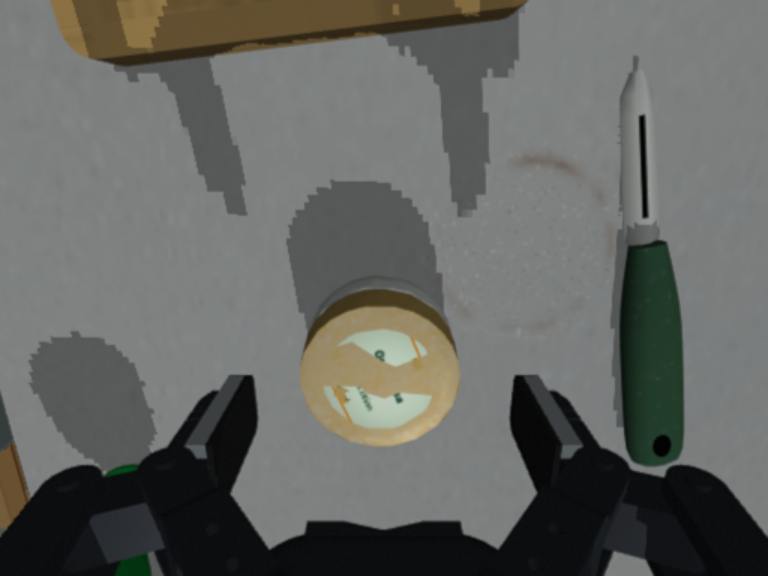

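Centred on the pot. I go down to about z 4 mm and close.

Request:
jog_arm --targets "-0.5 0 -8 0 0.1 0 1;0 0 -8 0 0 0 1;0 0 -8 0 0 0 1;0 0 -5 0 0 0 1;0 0 0 0 0 0 1;0 0 0 0 0 0 1"

```text
time: 31.07
eef_pos: [0.4626, 0.1002, 0.006]
tcp_rot: [0.695, 0.719, -0.0, 0.0]
contact_force: [0.4, -0.7, 0.4]
opening: 0.997
```

Run:
```python
from h import *
st();d=shot('wrist','w32')
```

```text
t 31.07 pos [462.6 100.2   6. ] yaw 91.99 z [ 0.e+00 -8.e-04 -1.e+00] F [ 0.36 -0.68  0.36] op 0.997
```

View pics/w32.png

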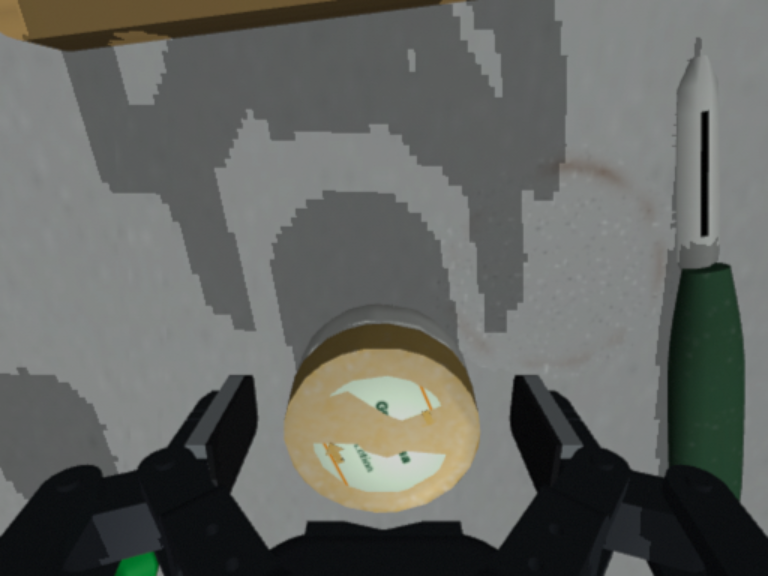

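Request:
jog_arm --targets "0 0 -2.5 0 0 0 0.8;0 0 0 0 0 0 0.5;0 0 0 0 0 0 0.2;0 0 0 0 0 0 0;0 0 0 0 0 0 0;0 0 0 0 0 0 0" --force 30

```text
time: 31.62
eef_pos: [0.4636, 0.1003, 0.0045]
tcp_rot: [0.695, 0.719, 0.001, 0.001]
contact_force: [0.2, -0.5, -0.8]
opening: 0.706
```

Run:
```python
from h import *
st();d=shot('wrist','w33')
print(boardfit('board_fruit',read_camera('top'),[.42,.32,.15]))
```

```text
t 31.62 pos [463.6 100.3   4.5] yaw 91.99 z [ 2.5e-03 -8.0e-04 -1.0e+00] F [ 0.23 -0.53 -0.76] op 0.706
(array([0.41885247, 0.31878937, 0.15502833]), np.float64(0.9675346408728831))
```

View pics/w33.png

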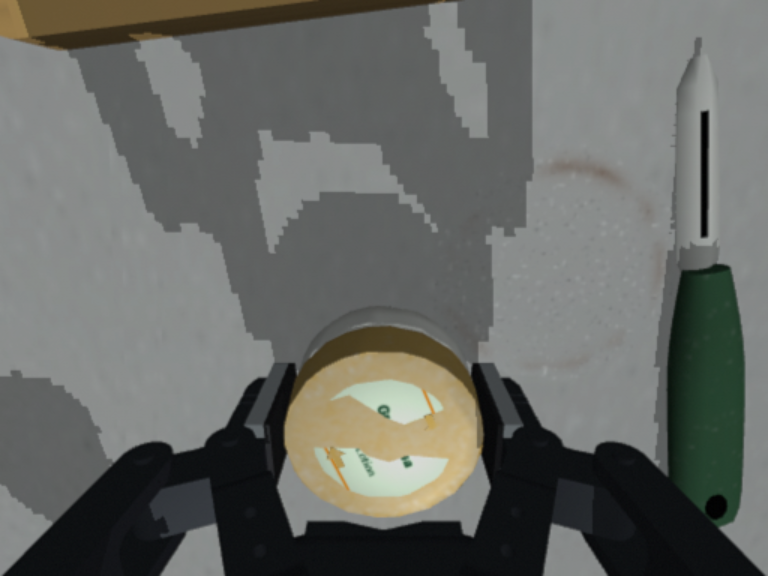

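Request:
jog_arm --targets "0 0 10 0 0 0 0;0 0 20 0 0 0 0;-2 5 25 0 0 0 0;-5 10 25 0 0 0 0;-5 15 25 0 0 0 0;-5 20 25 0 0 0 0;-5 20 20 0 0 0 0;-5 15 10 0 0 0 0;0 0 0 0 0 0 0;0 0 0 0 0 0 0"

```text
time: 32.6
eef_pos: [0.432, 0.1884, 0.1774]
tcp_rot: [0.696, 0.719, 0.002, 0.0]
contact_force: [-0.3, -0.9, -1.0]
opening: 0.71
```

Run:
```python
from h import *
st();d=shot('wrist','w34')
b,s=boardfit('board_fruit',d,[.42,.32,.15]);print(b,s)
im=cv2.resize(d['pixels'],None,fx=1.5,fy=1.5)
def P(p): return tuple(int(v*1.5) for v in proj(d,p))
def B(u,v,z=.018):
    c,s=np.cos(b[2]),np.sin(b[2]);return [b[0]+c*u-s*v,b[1]+s*u+c*v,z]
for a in np.linspace(0,6.28,60): cv2.circle(im,P(B(.025+.036*np.cos(a),.036*np.sin(a))),1,(255,0,0),-1)
g=[P(B(-.041+i*.0175,j*.091)) for i,j in((-1,-1),(1,-1),(1,1),(-1,1))]
cv2.polylines(im,[np.array(g)],True,(0,0,255),1)
print('well',np.round(B(.025,0),4),'groove',np.round(B(-.041,0),4))
cv2.imwrite('pics/ov34.png',im)
```

```text
t 32.6 pos [432.  188.4 177.4] yaw 91.86 z [ 0.0031  0.002  -1.    ] F [-0.29 -0.91 -1.03] op 0.71
[0.41745661 0.32092941 0.14649556] 0.993003562696119
well [0.4422 0.3246 0.018 ] groove [0.3769 0.3149 0.018 ]
```

View pics/ov34.png

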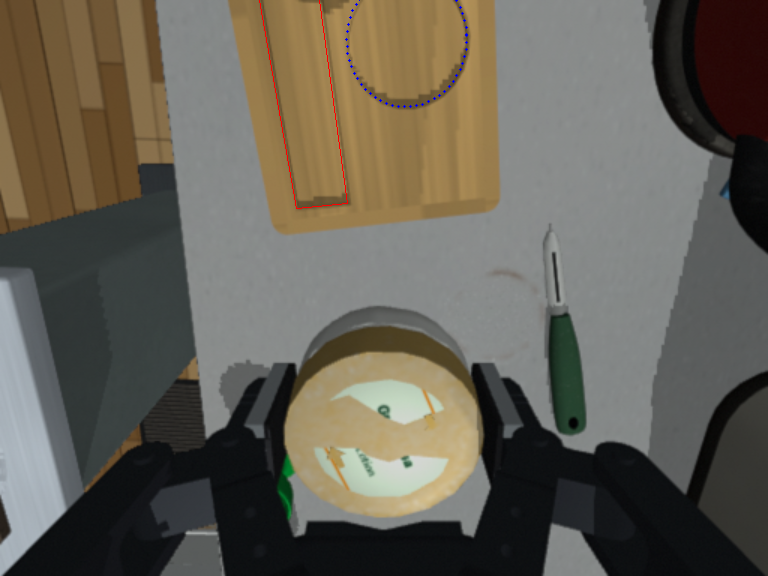

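Request:
jog_arm --targets "0 15 -5 0 0 1 0;1 18 -8 0 0 1 0;1 18 -10 0 0 1 0;1 18 -10 0 0 1 0;1 18 -10 0 0 1 0;1 15 -10 0 0 1 0;1 12 -10 0 0 0 0;0 8 -10 0 0 0 0;0 0 0 0 0 0 0;0 0 0 0 0 0 0"

```text
time: 33.53
eef_pos: [0.4348, 0.3024, 0.0865]
tcp_rot: [0.661, 0.75, -0.011, -0.004]
contact_force: [0.6, -0.1, -1.1]
opening: 0.707
```

Run:
```python
from h import *
st();d=shot('wrist','w35')
b,s=boardfit('board_fruit',d,[.42,.32,.15]);print(b,s)
```

```text
t 33.53 pos [434.8 302.4  86.5] yaw 97.27 z [-0.0207 -0.0112 -0.9997] F [ 0.62 -0.08 -1.08] op 0.707
[0.41762308 0.32107803 0.14655779] 0.7851176100501289
```

View pics/w35.png

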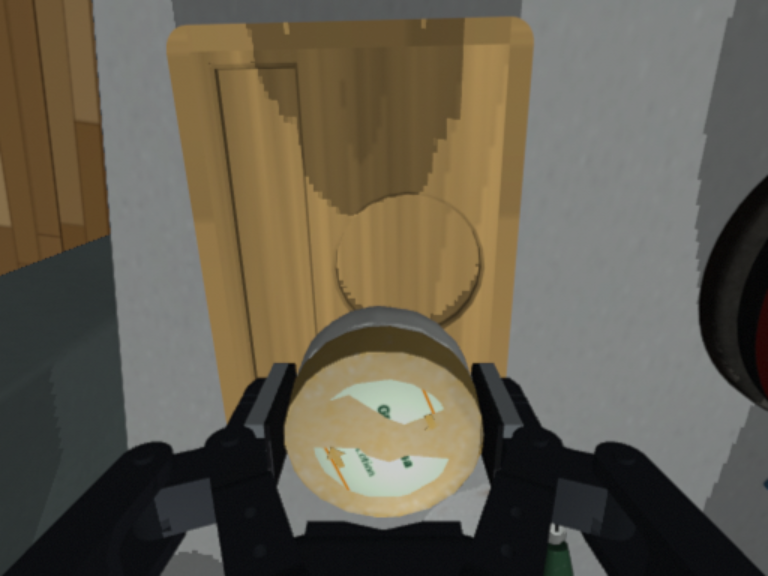

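Request:
jog_arm --targets "2 7 -5 0.3 -0.5 0.5 0;3 8 -5 0.3 -0.4 0.5 0;2 6 -8 0 -0.3 0 0;0 1 -8 0 0 0 0;0 0 -8 0 0 0 0;0 0 -5 0 0 0 0;0 0 0 0 0 0 0;0 0 0 0 0 0 0"

```text
time: 34.3
eef_pos: [0.4442, 0.3251, 0.0458]
tcp_rot: [0.655, 0.756, 0.003, 0.002]
contact_force: [0.1, -0.1, -0.8]
opening: 0.709
```

Run:
```python
from h import *
st();d=shot('wrist','w36')
```

```text
t 34.3 pos [444.2 325.1  45.8] yaw 98.19 z [ 0.0066  0.0018 -1.    ] F [ 0.07 -0.13 -0.82] op 0.709
```

View pics/w36.png

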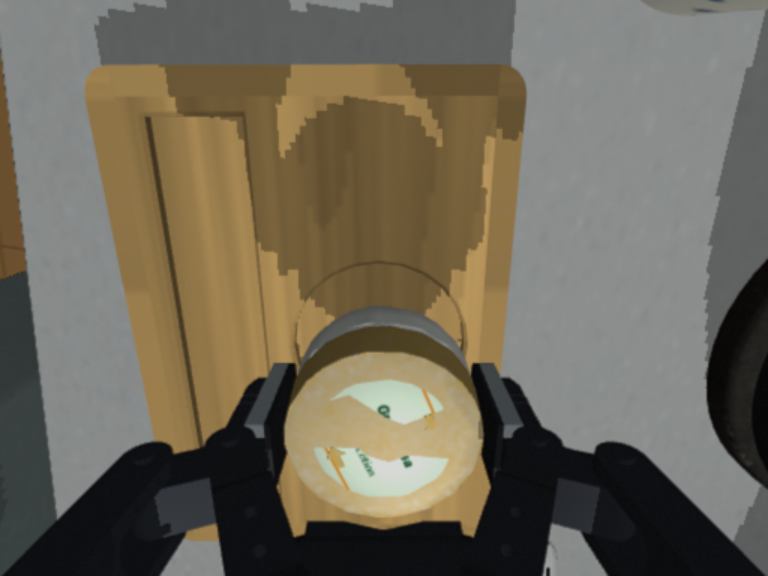

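Request:
jog_arm --targets "-1 0 -3 0 0.2 0 0;-1 0 -6 0 0.2 0 0;0 0 -6 0 0 0 0;0 0 -4 0 0 0 0;0 0 0 0 0 0 0;0 0 0 0 0 0 0"

```text
time: 34.85
eef_pos: [0.4424, 0.3249, 0.0257]
tcp_rot: [0.655, 0.756, 0.001, -0.001]
contact_force: [-0.2, 0.8, -0.3]
opening: 0.711
```

Run:
```python
from h import *
st();d=shot('wrist','w37')
```

```text
t 34.85 pos [442.4 324.9  25.7] yaw 98.16 z [ 2.0e-04  2.3e-03 -1.0e+00] F [-0.22  0.81 -0.31] op 0.711
```

View pics/w37.png

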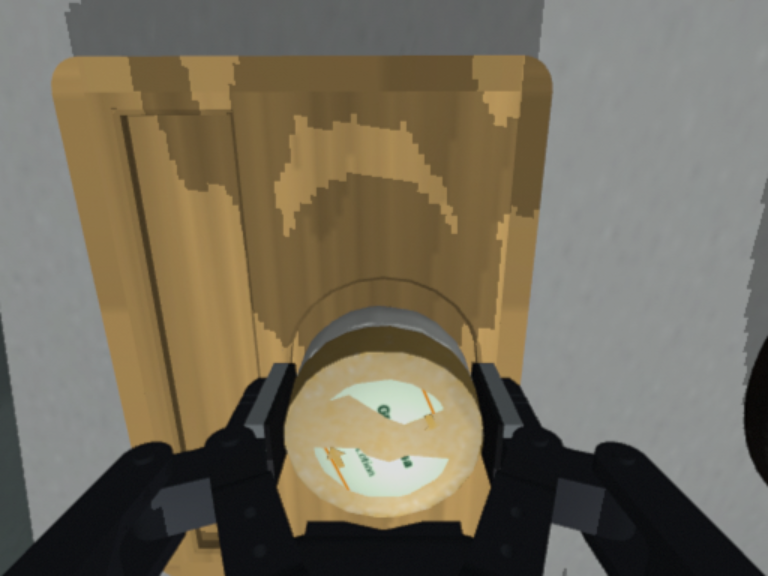

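Aligned. I lower to the floor (expect 16.5 mm).

Request:
jog_arm --targets "0 0 -3 0 0 0 0;0 0 -3 0 0 0 0;0 0 -2 0 0 0 0;0 0 0 0 0 0 0"

```text
time: 35.23
eef_pos: [0.4428, 0.3252, 0.0175]
tcp_rot: [0.655, 0.756, 0.002, -0.0]
contact_force: [-0.4, -0.4, -0.8]
opening: 0.709
```

Request:
jog_arm --targets "0 0 -1 0 0 0 0;0 0 0 0 0 0 0"

```text
time: 35.4
eef_pos: [0.4428, 0.3252, 0.0163]
tcp_rot: [0.655, 0.756, 0.001, -0.0]
contact_force: [-0.1, 0.4, -1.0]
opening: 0.711
```

Request:
jog_arm --targets "0 0 -1 0 0 0 0;0 0 0 0 0 0 0"

```text
time: 35.57
eef_pos: [0.4432, 0.3255, 0.0165]
tcp_rot: [0.655, 0.756, 0.002, -0.0]
contact_force: [0.3, 0.2, -0.8]
opening: 0.708
```

Seated at 16.5 mm. I release and rise.

Request:
jog_arm --targets "0 0 0 0 0 0 0.6;0 0 0 0 0 0 0.8;0 0 0 0 0 0 0.8;0 0 0 0 0 0 0.8;0 0 5 0 0 0 0.8;0 0 10 0 0 0 0.8;0 0 20 0 0 0 0.8;0 0 20 0 0 0 0.5;0 0 25 0 0 0 0;0 0 0 0 0 0 0"

```text
time: 36.4
eef_pos: [0.4428, 0.3251, 0.1018]
tcp_rot: [0.655, 0.756, 0.001, -0.001]
contact_force: [1.1, 0.8, 1.9]
opening: 0.508
```

Run:
```python
from h import *
st();d=shot('wrist','w38')
```

```text
t 36.4 pos [442.8 325.1 101.8] yaw 98.17 z [ 8.0e-04  2.6e-03 -1.0e+00] F [1.09 0.76 1.94] op 0.508
```

View pics/w38.png

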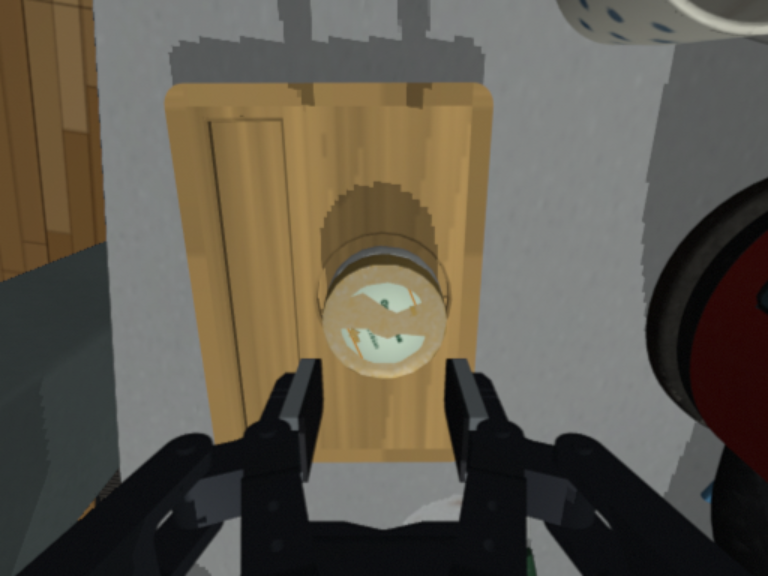

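The pot is seated in its well. Now the peeler.

Request:
jog_arm --targets "0 -15 15 0 0 1 0;0 -25 15 0 0 1 0;5 -28 10 0 0 1 0;15 -28 5 0 0 1 0;20 -28 0 0 0 1 0;22 -28 0 0 0 1 0;22 -25 0 0 0 1 0;22 -25 0 0 0 0 0;12 -10 0 0 0 0 0;0 0 0 0 0 0 0"

```text
time: 37.28
eef_pos: [0.5574, 0.1026, 0.143]
tcp_rot: [0.603, 0.798, -0.003, -0.003]
contact_force: [-0.5, 0.1, 0.6]
opening: 0.504
```

Run:
```python
from h import *
st();d=shot('wrist','w39')
print(maskpca('peeler_mid',d,.009,(.575,.125)))
for r in mark_of('peeler_mid',d)[:1]: print(r,ray(d,r['uv'],.0085))
```

```text
t 37.28 pos [557.4 102.6 143. ] yaw 105.83 z [-0.009  -0.0012 -1.    ] F [-0.46  0.1   0.64] op 0.504
{'p': 0.98, 'mid': array([0.5723, 0.1253]), 'ang': np.float64(103.8), 'L': np.float64(0.171), 'W': np.float64(0.028), 'n': 3563, 'ctr': array([0.5735, 0.1193])}
{'uv': [279.3, 161.9], 'p': 0.83} [0.57323969 0.12635485 0.0085    ]
```

View pics/w39.png

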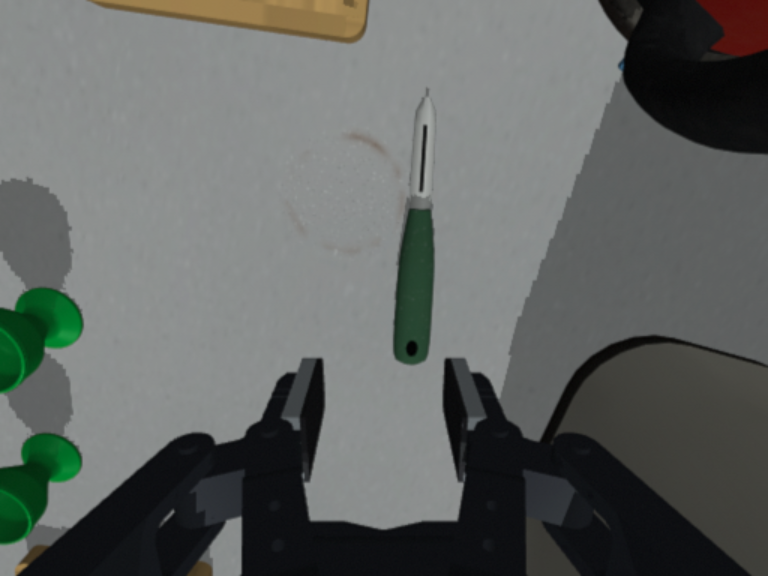

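Run:
```python
from h import *
d=read_camera('wrist')
for uv in((625,80),(690,150),(640,120)):
  for z in(.1,.15,.2): print(uv,z,ray(d,np.array(uv)/1.5,z).round(3))
```

```text
(625, 80) 0.1 [0.613 0.23  0.1  ]
(625, 80) 0.15 [0.591 0.218 0.15 ]
(625, 80) 0.2 [0.57  0.207 0.2  ]
(690, 150) 0.1 [0.649 0.214 0.1  ]
(690, 150) 0.15 [0.617 0.207 0.15 ]
(690, 150) 0.2 [0.586 0.2   0.2  ]
(640, 120) 0.1 [0.625 0.219 0.1  ]
(640, 120) 0.15 [0.6  0.21 0.15]
(640, 120) 0.2 [0.575 0.202 0.2  ]
```

Request:
jog_arm --targets "5 7 -8 0 -0.3 -0.7 0;5 7 -10 0 -0.2 -0.7 0;4 6 -12 0 0 -0.5 0;1 3 -12 0 0 0 0;0 0 -12 0 0 0 0;0 0 -10 0 0 0 0;0 0 0 0 0 0 0;0 0 0 0 0 0 0"

```text
time: 38.15
eef_pos: [0.5633, 0.1375, 0.0728]
tcp_rot: [0.61, 0.792, -0.002, -0.003]
contact_force: [0.7, -0.5, 0.6]
opening: 0.503
```

Run:
```python
from h import *
st();d=shot('wrist','w40')
print(maskpca('peeler_mid',d,.009,(.575,.125)))
```

```text
t 38.15 pos [563.3 137.5  72.8] yaw 104.77 z [-0.0071  0.     -1.    ] F [ 0.71 -0.47  0.56] op 0.503
{'p': 0.56, 'mid': array([0.5726, 0.1255]), 'ang': np.float64(103.6), 'L': np.float64(0.174), 'W': np.float64(0.025), 'n': 4865, 'ctr': array([0.5732, 0.1222])}
```

View pics/w40.png

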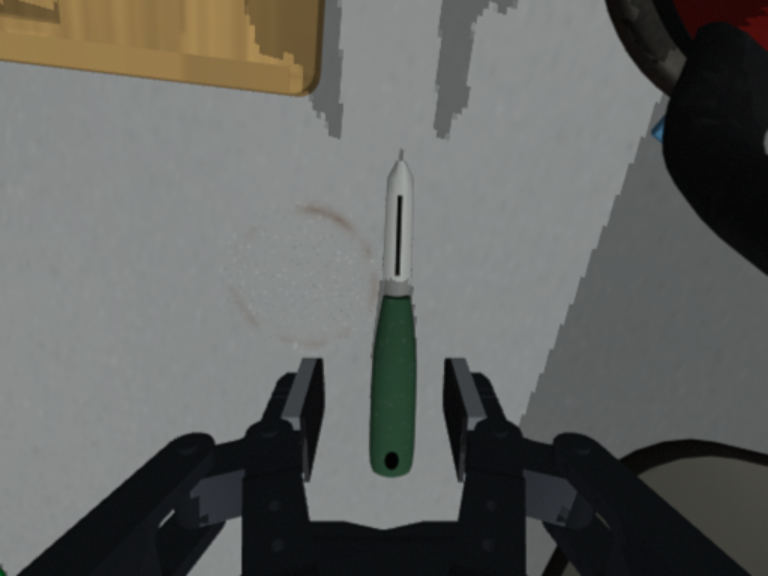

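Request:
jog_arm --targets "4 -5 -5 0 -0.2 -0.5 0;4 -5 -8 0 -0.2 -0.5 0;1 -2 -10 0 0 0 0;0 0 -10 0 0 0 0;0 0 -8 0 0 0 0;0 0 0 0 0 0 0;0 0 0 0 0 0 0"

```text
time: 38.83
eef_pos: [0.5755, 0.1223, 0.03]
tcp_rot: [0.619, 0.785, 0.002, 0.002]
contact_force: [0.3, 0.1, 0.2]
opening: 0.498
```

Run:
```python
from h import *
st()
```

```text
t 38.83 pos [575.5 122.3  30. ] yaw 103.48 z [ 5.7e-03  1.0e-04 -1.0e+00] F [0.32 0.12 0.23] op 0.498
```

Request:
jog_arm --targets "-1.5 1.5 -3 0 0.2 0 0;-1.5 1.5 -6 0 0.1 0 0;0 0 -7 0 0 0 0;0 0 -5 0 0 0 0;0 0 0 0 0 0 0;0 0 0 0 0 0 0"

```text
time: 39.33
eef_pos: [0.5719, 0.1263, 0.0069]
tcp_rot: [0.619, 0.786, 0.0, -0.0]
contact_force: [0.4, -0.1, -0.2]
opening: 0.496
```

Run:
```python
from h import *
st();d=shot('wrist','w41')
```

```text
t 39.33 pos [571.9 126.3   6.9] yaw 103.54 z [ 0.e+00  2.e-04 -1.e+00] F [ 0.35 -0.13 -0.18] op 0.496
```

View pics/w41.png

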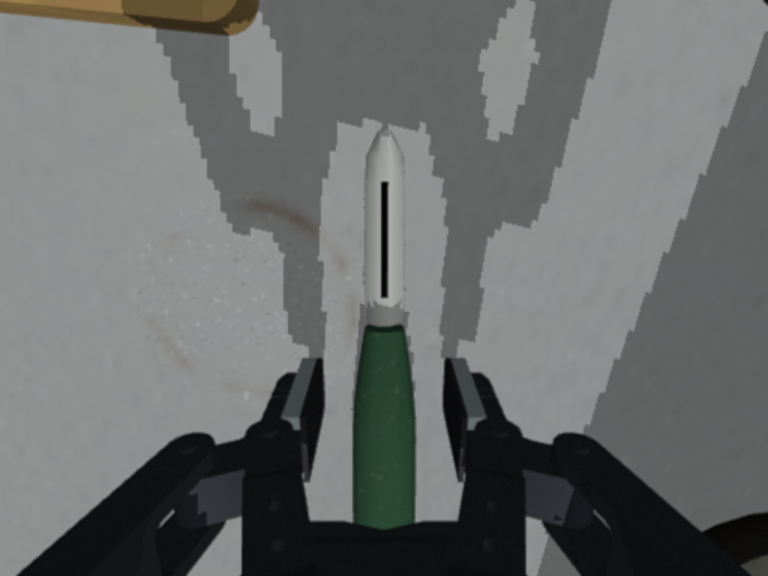

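Perfectly centred and aligned on the peeler. I close.

Request:
jog_arm --targets "0 0 0 0 0 0 -0.2;0 0 0 0 0 0 -0.4;0 0 0 0 0 0 -0.8;0 0 0 0 0 0 -1;0 0 0 0 0 0 -1" --force 40

```text
time: 39.8
eef_pos: [0.5726, 0.1263, 0.0079]
tcp_rot: [0.619, 0.786, 0.001, 0.001]
contact_force: [0.5, -0.2, -1.8]
opening: 0.277
```

Request:
jog_arm --targets "0 0 5 0 0 0 -1;0 0 10 0 0 0 -1;0 0 15 0 0 0 -1;0 0 20 0 0 0 -1;-8 0 20 0 0 0 -1;-18 3 5 0 0 0 -1;-22 5 0 0 0 0 -1;-22 8 0 0 0 0 -1;-15 5 0 0 0 0 -1;0 0 0 0 0 0 -1"

```text
time: 40.63
eef_pos: [0.4863, 0.1472, 0.0937]
tcp_rot: [0.62, 0.785, 0.003, 0.003]
contact_force: [-0.1, -0.1, -0.7]
opening: 0.278
```

Run:
```python
from h import *
st();d=shot('wrist','w42')
```

```text
t 40.63 pos [486.3 147.2  93.7] yaw 103.43 z [ 8.6e-03  8.0e-04 -1.0e+00] F [-0.13 -0.07 -0.7 ] op 0.278
```

View pics/w42.png

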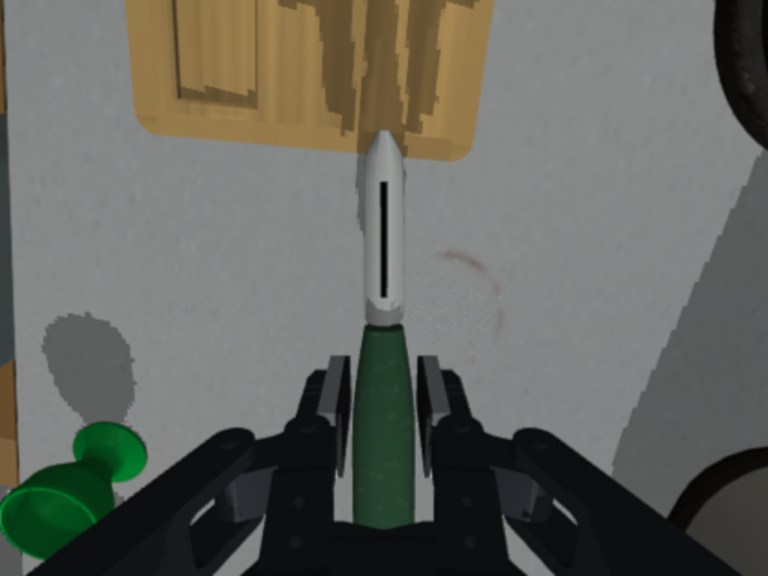

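Request:
jog_arm --targets "-8 12 0 0 0.2 -0.6 -1;-14 22 0 0 0.2 -0.8 -1;-14 22 0 0 0 -0.8 -1;-14 22 0 0 0 -0.8 -1;-14 22 0 0 0 -0.8 -1;-14 22 0 0 0 -0.8 -1;-14 22 0 0 0 -0.5 -1;-10 14 0 0 0 0 -1;0 0 0 0 0 0 -1;0 0 0 0 0 0 -1"

```text
time: 41.52
eef_pos: [0.3955, 0.3107, 0.1029]
tcp_rot: [0.658, 0.753, 0.009, 0.008]
contact_force: [0.1, -0.4, -0.4]
opening: 0.275
```

Run:
```python
from h import *
st();d=shot('wrist','w43')
```

```text
t 41.52 pos [395.5 310.7 102.9] yaw 97.7 z [ 0.0236  0.0032 -0.9997] F [ 0.11 -0.37 -0.37] op 0.275
```

View pics/w43.png

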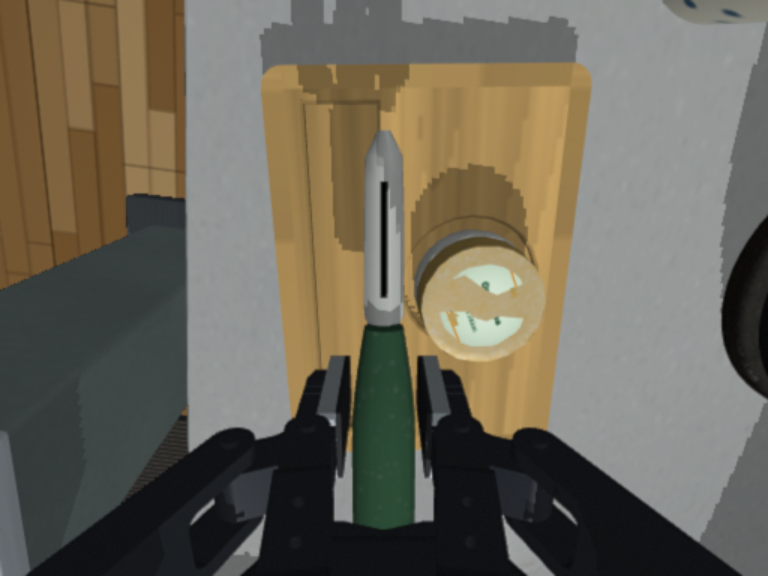

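Request:
jog_arm --targets "-6 2 0 0 0.5 0.4 -1;-6 2 0 0 0.5 0.3 -1;-5 1 0 0 0.3 0 -1;-1 0 -5 0 0 0 -1;0 0 -8 0 0 0 -1;0 0 -8 0 0 0 -1;0 0 -8 0 0 0 -1;0 0 -5 0 0 0 -1;0 0 0 0 0 0 -1;0 0 0 0 0 0 -1"

```text
time: 42.4
eef_pos: [0.3787, 0.312, 0.0643]
tcp_rot: [0.656, 0.755, -0.0, -0.002]
contact_force: [0.1, 0.4, -0.8]
opening: 0.282
```

Run:
```python
from h import *
st();d=shot('wrist','w44')
```

```text
t 42.4 pos [378.7 312.   64.3] yaw 98.04 z [-0.0024  0.002  -1.    ] F [ 0.07  0.38 -0.79] op 0.282
```

View pics/w44.png

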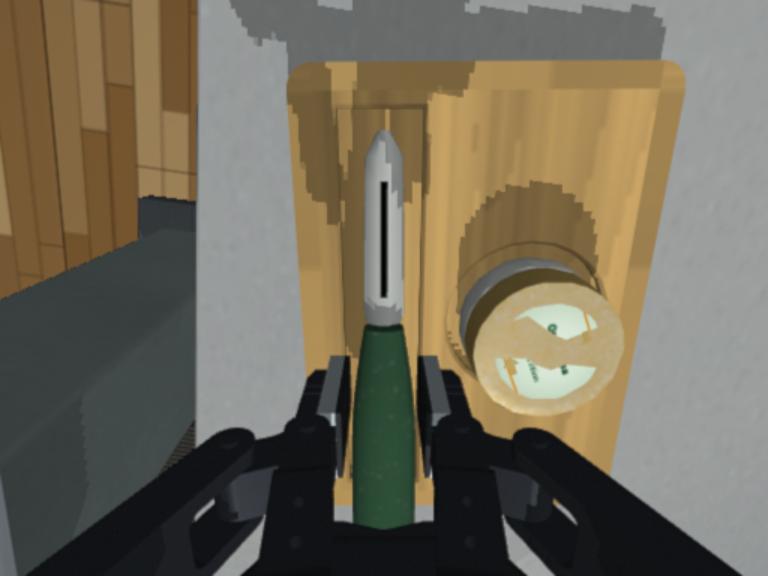

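Request:
jog_arm --targets "-1 2 -3 0 -0.1 0.3 -1;-0.7 2 -6 0 0 0 -1;0 0 -8 0 0 0 -1;0 0 -6 0 0 0 -1;0 0 0 0 0 0 -1;0 0 0 0 0 0 -1"

```text
time: 42.95
eef_pos: [0.3773, 0.317, 0.0397]
tcp_rot: [0.653, 0.757, 0.001, -0.0]
contact_force: [0.4, 0.1, -1.4]
opening: 0.275
```

Run:
```python
from h import *
st();d=shot('wrist','w45')
```

```text
t 42.95 pos [377.3 317.   39.7] yaw 98.41 z [ 0.0012  0.0029 -1.    ] F [ 0.44  0.07 -1.45] op 0.275
```

View pics/w45.png

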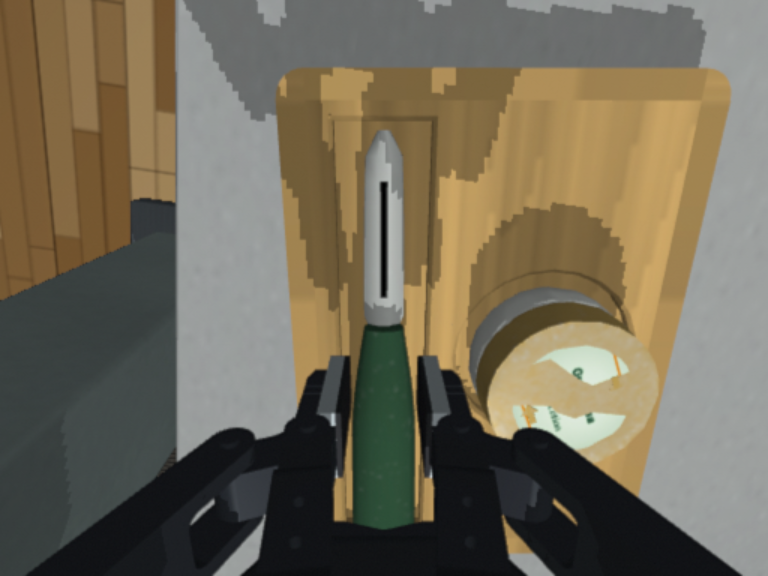

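Request:
jog_arm --targets "0 -1 -5 0 0 0 -1;0 0 -5 0 0 0 -1;0 0 -4 0 0 0 -1;0 0 0 0 0 0 -1"

```text
time: 43.33
eef_pos: [0.3777, 0.316, 0.025]
tcp_rot: [0.653, 0.757, 0.002, -0.0]
contact_force: [0.1, 0.0, -0.8]
opening: 0.277
```

Request:
jog_arm --targets "0 0 -2.5 0 0 0 -1;0 0 0 0 0 0 -1"

```text
time: 43.5
eef_pos: [0.3776, 0.3159, 0.0219]
tcp_rot: [0.654, 0.757, 0.002, -0.0]
contact_force: [0.3, -0.9, -1.6]
opening: 0.278
```

Request:
jog_arm --targets "0 0 -1.5 0 0 0 -1;0 0 0 0 0 0 -1"

```text
time: 43.67
eef_pos: [0.3777, 0.3159, 0.0203]
tcp_rot: [0.654, 0.757, 0.002, -0.0]
contact_force: [0.7, -0.0, -1.5]
opening: 0.271
```

Request:
jog_arm --targets "0 0 -1 0 0 0 -1;0 0 0 0 0 0 -1"

```text
time: 43.83
eef_pos: [0.3781, 0.3161, 0.0196]
tcp_rot: [0.654, 0.757, 0.002, -0.0]
contact_force: [0.1, 0.1, -0.7]
opening: 0.274
```

Run:
```python
from h import *
st();d=shot('wrist','w46')
```

```text
t 43.83 pos [378.1 316.1  19.6] yaw 98.39 z [ 0.0028  0.0037 -1.    ] F [ 0.09  0.07 -0.67] op 0.274
```

View pics/w46.png

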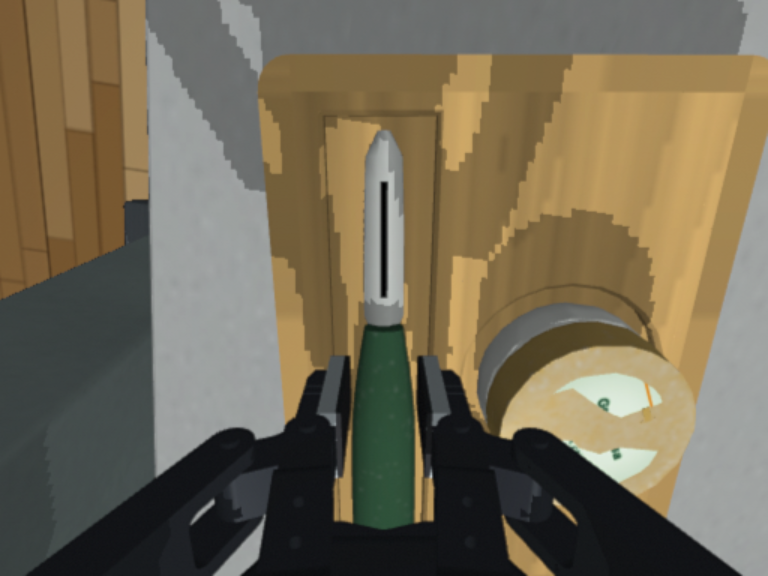

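It is down in the groove at 19.6 mm (19.9 expected). I release with a small opening, because of the pot.

Request:
jog_arm --targets "0 0 0 0 0 0 -0.3;0 0 0 0 0 0 -0.3;0 0 0 0 0 0 -0.3"

```text
time: 44.13
eef_pos: [0.3786, 0.3164, 0.0202]
tcp_rot: [0.653, 0.757, 0.003, 0.0]
contact_force: [0.1, -0.2, 0.2]
opening: 0.349
```

Request:
jog_arm --targets "0 0 5 0 0 0 -0.3;0 0 10 0 0 0 -0.3;0 0 12 0 0 0 -0.3;0 0 20 0 0 0 -0.3;0 0 25 0 0 0 -0.3;0 0 30 0 0 0 -0.3;0 -10 30 0 0 0 0;0 -20 30 0 0 0 0;0 0 0 0 0 0 0;0 0 0 0 0 0 0"

```text
time: 44.97
eef_pos: [0.3767, 0.2846, 0.1968]
tcp_rot: [0.653, 0.757, 0.004, 0.001]
contact_force: [-1.1, -0.4, 0.1]
opening: 0.502
```

Run:
```python
from h import *
st();d=shot('wrist','w47');shot('scene','s47');shot('top','t47')
```

```text
t 44.97 pos [376.7 284.6 196.8] yaw 98.47 z [ 0.0076  0.0051 -1.    ] F [-1.05 -0.37  0.08] op 0.502
```

View pics/w47.png

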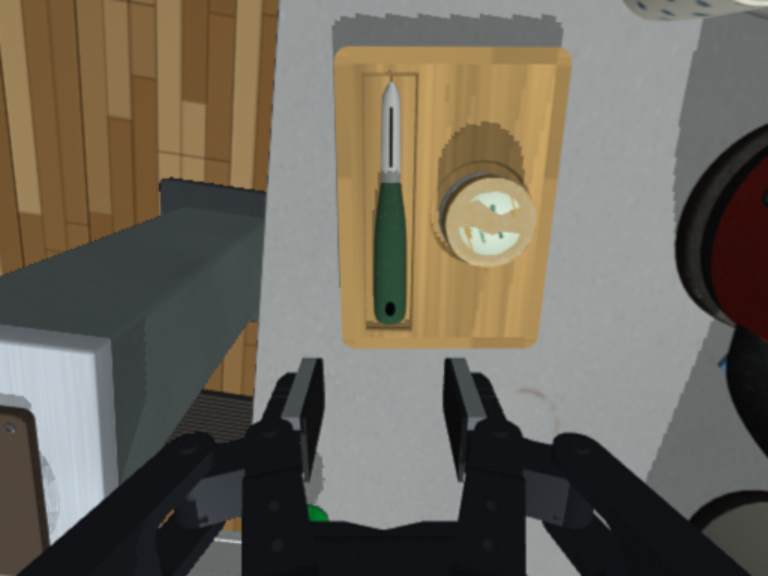

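View pics/s47.png

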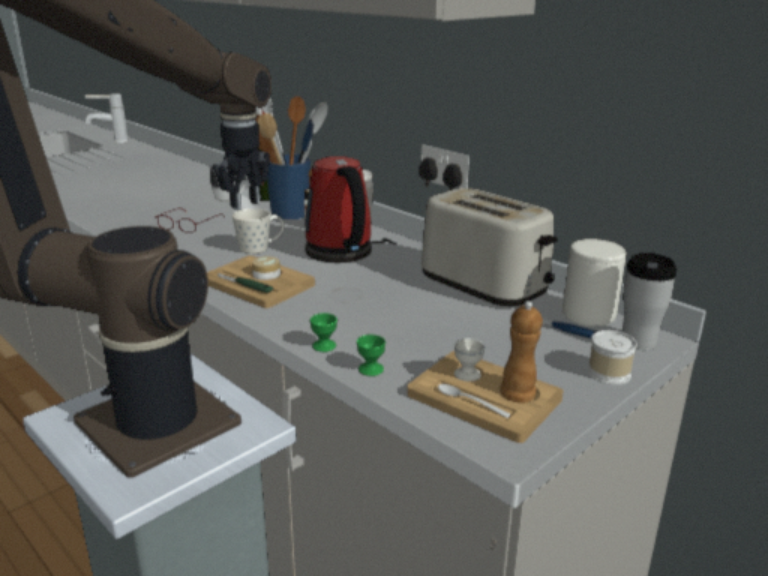

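View pics/t47.png

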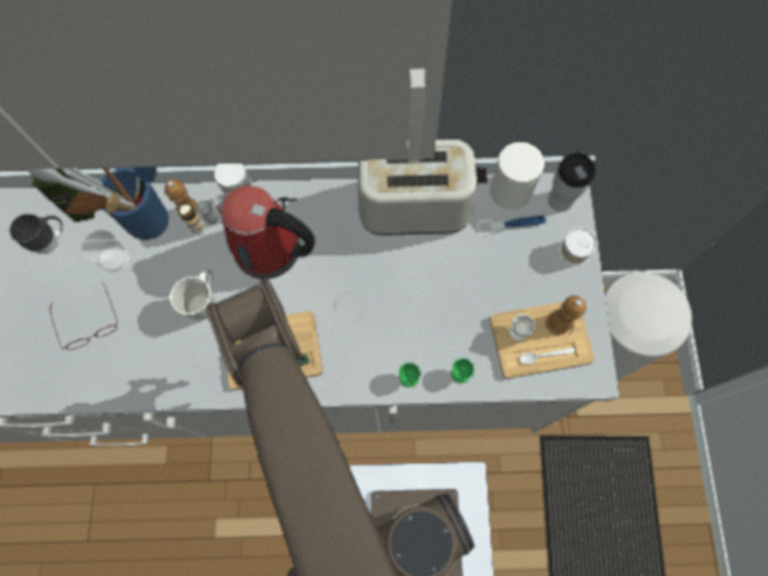

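Run:
```python
from h import *
d=read_camera('wrist');im=d['pixels'][25:240,215:370];cv2.imwrite('pics/c48.png',cv2.resize(im,None,fx=2.75,fy=2.75,interpolation=cv2.INTER_CUBIC))
print(maskpca('peeler_mid',d,.021),boardfit('board_fruit',d,[.4175,.321,.146]));st()
```

```text
{'p': 0.64, 'mid': array([0.3783, 0.3154]), 'ang': np.float64(98.4), 'L': np.float64(0.169), 'W': np.float64(0.024), 'n': 2696, 'ctr': array([0.3793, 0.31  ])} (array([0.41776633, 0.32087312, 0.14917073]), np.float64(0.7922394146070209))
t 45.27 pos [375.3 284.5 192.8] yaw 98.54 z [ 9.0e-04  1.9e-03 -1.0e+00] F [-0.25 -0.63 -0.04] op 0.501
```

View pics/c48.png

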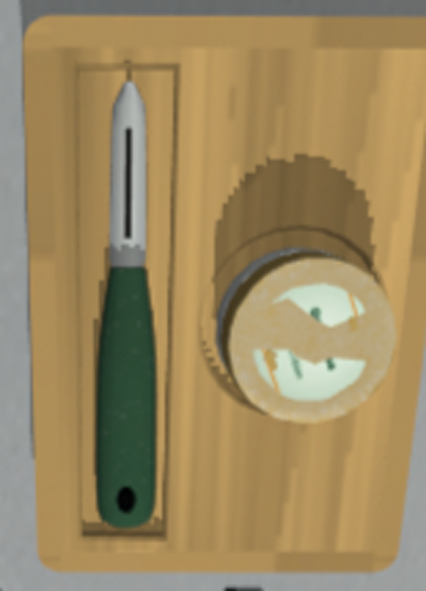

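The peeler mid measures (378,315) against groove centre (377,315), and its angle matches. All five things are seated and the arm is clear, so I hand in.

Run:
```python
from h import *
print(sign_off());st()
```

```text
the job is handed in; nothing more can be done
None
the job is handed in; nothing more can be done
```

Both boards are laid up and the job was handed in at about 45 s of the 139 s allowed. The egg board has the teaspoon, the white egg cup and the nearer pepper mill. The fruit board has the honey pot and the peeler.

- **Order:** I placed the spoon before the cup and mill, because the gripper would have come too close to the mill afterwards. I took the task as setting no order within a board.
- **Seating:** The cup, mill, honey pot and peeler each stopped within about 0.3 mm of the height expected for the well or groove floor. I let go of the spoon about 1.6 mm above its groove floor, and the next picture showed it lying in the groove.
- **Last pictures:** The wrist, scene and top views show everything upright or lying flat, nothing knocked over, and the gripper open and clear. The peeler's centre measured within 2 mm of its groove centre.
- **Left alone:** The opener, tin, mug and both green cups look unmoved by eye in the last pictures; I did not re-measure them.
- **What went wrong:** The first pinch on the spoon was too high, so I took it again lower. The spoon also touched the groove edge lightly (about 5 N) before I re-centred it.
- **Disagreements:** The top camera put the egg board about 8 mm off the wrist-camera fit. I relied on the wrist view, which matched the picture when overlaid. The blue line on the cup's rim was barely visible, so I chose that cup by its white colour.

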